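# Fit and set the clamp lever of a basket-riveting fixture

### The job

Take the yellow dust cap off the splined spindle of the green riveting fixture and put it in the grey tray, then thread the lever with the orange handle fully down onto the spindle, its wide slot over the white wide spline. Slip the blue collar over the spindle's end, down onto the lever's hub, then swing the lever counter-clockwise (seen from above) until it points along the green patch on the dial, and let go. Leave the other things on the bench where they are.

Things in the scene. Friction and masses are not known exactly. Their poses are not given: they have to be found in the camera images.
- fixture: Fixed green riveting fixture. Origin on the table under the vertical spindle axis. Base plate 12 mm thick, x -70 to 280 mm, y +-65 mm; white dial, radius 70 mm, top at z 40 mm, round the spindle; beyond (x 99 to 275 mm) a wooden board and stop block, at most 34 mm high. Green radial patch 18 mm wide on the dial (radius 36 to 71 mm), 0.18 rad counter-clockwise of the fixture's +x.
- spindle_seat (a point): On the spindle: centre of its flange's top (radius 34 mm), 46 mm above the table, where the hub sits; z up the axis, x along the wide white spline and a white dash on the flange. Four splines (x, y, -x, -y) to radius 14 mm and height 22 mm above the seat: that at +x is 10 mm wide, the others 6 mm (top 3 mm 1 mm narrower each side). A round end, radius 8.8 mm, goes on to 46 mm, its last 5 mm tapered.
- spindle (a joint): Angle of the spindle, rad, growing counter-clockwise from above; at 0 the wide spline points along the fixture's -y axis, at 1.75 along the middle of the green patch (patch about +-0.13 rad); the lever has about 0.1 rad of play on it. Starts between 0.05 and 0.75; end stops at -0.1 and 2.2. Stiff (friction about 0.15 N m), stays where left. It also slides the clamp jaw.
- cap: Loose yellow plastic dust cap, 36 mm diameter, 31 mm tall, 30 g, open below (hole 21 mm wide, 27 mm deep), a loose fit over the spindle's round end, standing on the splines. Origin: centre of its lower rim, 22 mm above the seat at the start; z up.
- lever: Loose lever, dark steel hub, aluminium arm, 0.25 kg, lying flat. Origin: underside of its hub, on the bore axis; z up, x along the arm. Hub 44 mm diameter, 24 mm tall; bore radius 10 mm, slots to 16 mm: the one towards the arm 12 mm wide (white dash), three of 8 mm. Arm 16 mm wide, z 0 to 16 mm, to x 122 mm. Centre of mass at x 25 mm. Fitted, origin at the seat, arm over the wide spline.
- lever_handle (a point): Middle of the lever's upright orange handle, 24 mm diameter, standing on the arm at lever x = 110 mm from z 16 to 60 mm; this point is at z 38 mm. Axes as the lever.
- collar: Loose blue plastic ring, 38 mm diameter, 18 mm tall, bore 21 mm, 40 g, lying flat. Origin: centre of its underside; z up. Fitted it stands on the lever's hub, 24 mm above the seat.
- tray: Fixed grey open tray 120 (x) by 140 (y) by 45 mm tall, walls and floor about 4 mm. Origin: centre of its underside.
- bush: Bystander: brass bush, 36 mm diameter, 12 mm tall, bore 12 mm (too small for the spindle), near the collar. Origin: centre of its underside.
- screwdriver: Bystander: screwdriver lying on the table, left of the fixture.
- cup: Bystander: steel cup, 70 mm across, 90 mm tall, left.
- jar: Bystander: jar with black cap, 60 mm across, 80 mm tall, right.
- strap: Bystander: flat wooden handle strap, 160 x 24 x 8 mm, left.
Things that resemble listed ones, but are neither listed nor needed, are in the scene too. Leave any pink or red look-alike of the lever alone.

How it is judged:
By the outcome, as a careful person would: the job done as asked, in the order asked, and still so for the second after the job is handed in, with the robot touching nothing.
It also fails if it takes over 72 s, if anything falls off the work surface, if the arm or the gripper's body presses on something with over 40 N, if the wrist force passes 120 N, or if a joint passes its speed limit or range.

### The arm

A 6-joint arm with a two-finger parallel gripper is mounted at the origin on the work surface. World frame = base frame: x ahead of the robot, y to its left, z up, the work surface at z = 0. Lengths are in m, angles in rad, forces in N, time in s.
With the tool pointing down it reaches from about 0.15 to 0.775 m from the base axis. Payload 6.1 kg.
Tool frame: the origin (TCP) lies midway between the tips of the shut fingers; the grasp point (between the pads) lies 19 mm behind it; y points along the fingers, z is the direction in which the jaws open and shut, and the axes are right-handed (so a half turn about y gives the same grasp; the last joint's range is limited). The gripper opens to 85 mm and grips with 20 to 120 N. Pads are 22 mm wide; open, the fingers measure 114 mm over their backs; the gripper's body (76 mm by 85 mm) begins 54 mm behind the grasp point. The pads swing forward as they close: fully open they stand 13 mm farther back than shut.
Start: joints at [-1.137, 0.126, -0.04, 1.405, 0, 1.571], TCP at [0.221, -0.476, 0.231] pointing down, gripper open.
Joint ranges: [-2.72, 2.72], [-0.95, 1.95], [-1.27, 1.35], [-1.78, 2.02], [-1.46, 1.47], [-3.14, 3.14]. Speed limits (rad/s): [2.39, 2.39, 3.01, 3.14, 3.14, 3.14].

### API

Orientations are given as a unit quaternion [x, y, z, w].
In Python, from cell import bot gives the robot as it stands.
- The arm moves only by the tool jog_arm, never from a script. Its argument "moves" is a list of rows, each an object of numbers: "claw": the finger opening in m, from 0 to 0.0854; "dx", "dy", "dz": the shift along the tool's x, y, z in m; "twist": the turn about the tool's y in rad. In form: [{"claw": .., "dx": .., "dy": .., "dz": .., "twist": ..}, ...]. A call has 1 to 20 rows; each row is the pose to reach, as a shift and turn from the pose measured when the call began, along the tool's axes at that moment; what a row does not reach only later rows make up. A row lasts 1/10 s, in which the tool goes at most 50 mm and 8.59 degrees, less where a joint would pass 70% of its speed; a pose out of reach is approached as far as the arm can. A call with a gripper value outside its range is refused whole. The fingers move at their own pace and stop on an object; "squeeze" is the grip in N (left out, the last holds). Time passes only in rows, so rows that repeat a pose let the fingers close. It gives the time, the measured TCP pose, the force and the opening at its end, in the units of the state.
- bot.get_obs(): the state, without advancing time (a new reading comes with each control period).
- bot.get_image(name): name is "side" or "top" or "wrist"; returns the picture (420x560x3 uint8, red, green, blue); there is no depth.
- bot.camera_model(name): a dict with "camera_matrix" (3x3 intrinsics, pixels), "R" (3x3) and "t" (3): a world point X has camera coordinates R X + t. Camera axes: x right, y down, z forward; pixel columns grow to the right and rows downward; lengths in m; the calibration is good to about 2 mm. A picture is of the moment at which its call begins: read the wrist's pose just before it. camera_model takes no time and is no camera call; for the wrist camera it gives the pose at the moment of the call.
- bot.job_done(): hands the job in, once; it reports no verdict.
The state is a dict: "time": time; "qpos": joint angles; "qd": joint speeds; "effort": joint torques, N m; "tcp_pos": TCP position; "orientation": TCP orientation; "wrist_force": force on the tool from outside, world axes, zero at the start; "moment": the same for the moment, N m; "gripper_width": opening from 0.0 (shut) to 1.0 (fully open).
Only numpy, scipy, OpenCV 4.12 (cv2) and the standard library are available. Lean on these libraries where they do the work, as an engineer would, in place of code of your own. Each camera call takes 0.05 s, during which the arm holds its last target.

## Working session

There is one attempt and no reset: what is moved stays moved. The work goes in short steps, Python scripts to look and compute and a tool call to move; the robot and the scene stay as the last step left them, time stands still between calls to the robot, and variables do not carry over. Pictures are saved under pics/ and viewed, and the job is handed in when it is done.

Besides the shell and the picture viewer there is one more tool, called in YAML: its name, and indented under it one key for each argument. jog_arm: Moves the arm, as the interface text tells. Its arguments: {"type":"object","properties":{"moves":{"type":"array","items":{"type":"object","properties":{"claw":{"type":"number"},"dx":{"type":"number"},"dy":{"type":"number"},"dz":{"type":"number"},"twist":{"type":"number"}}}},"squeeze":{"type":"number"}},"required":["moves"]}

```bash
ls; mkdir -p pics
python3 - <<'E'
from cell import bot
import cv2, numpy as np
o=bot.get_obs(); print(o)
for n in ("top","side","wrist"):
    m=bot.camera_model(n); print(n,m)
    im=bot.get_image(n); cv2.imwrite(f"pics/{n}0.png",im[:,:,::-1])
E
```

```text
pics
{'time': 0.0, 'qpos': array([-1.13697967e+00,  1.26409519e-01, -4.06251582e-02,  1.40545941e+00,
       -1.32372039e-05,  1.57077488e+00]), 'qd': array([ 5.78593243e-04,  1.30339904e-03,  2.80145097e-05, -8.28282485e-04,
       -4.50823291e-04,  2.00480427e-05]), 'effort': array([ 9.41593535e-04, -4.35919189e+01,  3.52920771e+01,  1.70968316e-02,
        9.05501065e-05,  1.80013632e-05]), 'tcp_pos': array([ 0.22048863, -0.47597112,  0.23050518]), 'orientation': array([-0.15231856,  0.69112078, -0.68995043,  0.15205107]), 'wrist_force': array([ 0.49963578,  0.2618522 , -0.8057342 ]), 'moment': array([ 0.03149063, -0.05197681, -0.02082085]), 'gripper_width': 1.003219845217676}
top {'camera_matrix': array([[521.13957029,   0.        , 280.39673595],
       [  0.        , 521.13957029, 213.94205627],
       [  0.        ,   0.        ,   1.        ]]), 'R': array([[ 2.07065181e-02, -9.99783099e-01,  2.23508441e-03],
       [-9.97043740e-01, -2.08151324e-02, -7.39629020e-02],
       [ 7.39933830e-02, -6.96962746e-04, -9.97258489e-01]]), 't': array([0.0624514 , 0.52626916, 1.58656706])}
side {'camera_matrix': array([[458.30741321,   0.        , 270.94564872],
       [  0.        , 458.30741321, 208.82674508],
       [  0.        ,   0.        ,   1.        ]]), 'R': array([[ 0.92918373, -0.36951758,  0.00862305],
       [-0.21297392, -0.55431725, -0.80459586],
       [ 0.30209222,  0.7457809 , -0.59376017]]), 't': array([-0.42519404,  0.20617312,  1.25934642])}
wrist {'camera_matrix': array([[303.32523753,   0.        , 278.8741629 ],
       [  0.        , 303.32523753, 212.37415802],
       [  0.        ,   0.        ,   1.        ]]), 'R': array([[ 0.42035496, -0.90735769, -0.00193154],
       [-0.8646372 , -0.40120737,  0.30238245],
       [-0.27514399, -0.12543788, -0.95318473]]), 't': array([-0.52507956, -0.03986425,  0.38016874])}
```

View pics/top0.png

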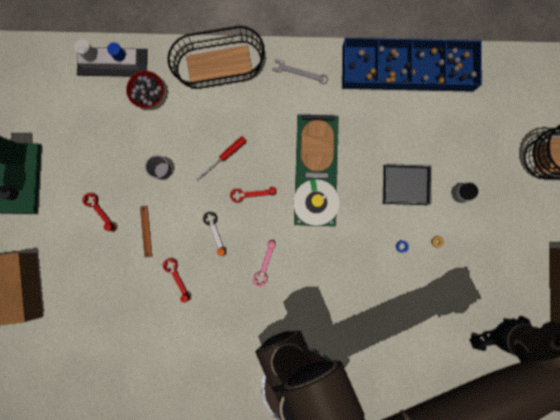

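View pics/side0.png

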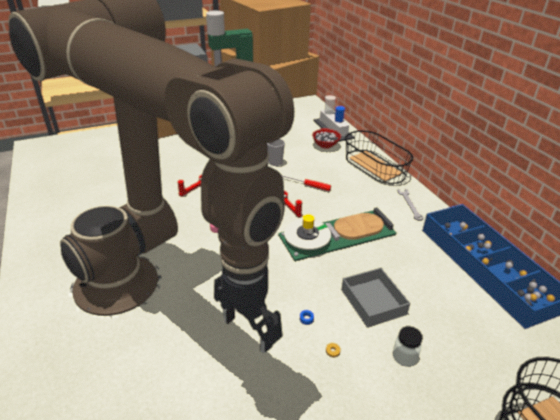

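View pics/wrist0.png

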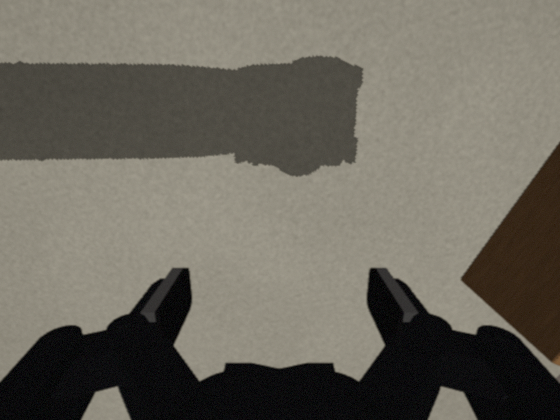

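The top view shows the cap/spindle near (317,201), tray (407,184), blue ring (402,246), brass ring (438,241). There are several levers: silver arm with orange handle at (210,217)-(221,252), red ones at (90,200), (237,195) and (170,265), pink at (261,278). I'll enlarge them to confirm.

```bash
cat > h.py <<'E'
import numpy as np, cv2
from cell import bot
def ray(m,p):
    K,R,t=m["camera_matrix"],np.array(m["R"]),np.array(m["t"])
    d=R.T@np.linalg.inv(K)@np.array([p[0],p[1],1.]); return -R.T@t,d
def onz(m,p,z):
    c,d=ray(m,p); return c+d*(z-c[2])/d[2]
def proj(m,X):
    c=np.array(m["R"])@np.array(X)+m["t"]; q=m["camera_matrix"]@c; return q[:2]/q[2]
def tri(m1,p1,m2,p2):
    c1,d1=ray(m1,p1);c2,d2=ray(m2,p2)
    A=np.stack([d1,-d2],1); s=np.linalg.lstsq(A,c2-c1,rcond=None)[0]
    a=c1+s[0]*d1;b=c2+s[1]*d2; return (a+b)/2,np.linalg.norm(a-b)
def crop(im,x0,y0,x1,y1,k,fn):
    c=cv2.resize(im[y0:y1,x0:x1],None,fx=k,fy=k,interpolation=cv2.INTER_CUBIC); cv2.imwrite(fn,c)
def toolaxes(o):
    from scipy.spatial.transform import Rotation as R
    return R.from_quat(o["orientation"]).as_matrix()
E
python3 - <<'E'
from h import *
im=cv2.imread("pics/top0.png")
a=cv2.resize(im[195:275,180:300],None,fx=6,fy=6,interpolation=cv2.INTER_CUBIC)
cv2.imwrite("pics/c_lever.png",a)
crop(im,285,165,355,235,8,"pics/c_sp.png")
crop(im,370,155,480,255,6,"pics/c_ring.png")
print(toolaxes(bot.get_obs()).round(3))
E
```

```text
[[-0.907 -0.     0.42 ]
 [-0.42   0.001 -0.907]
 [-0.    -1.    -0.001]]
```

View pics/c_lever.png

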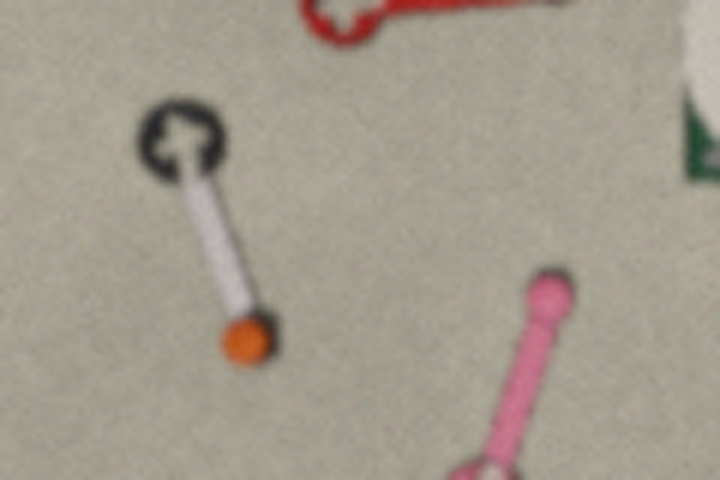

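View pics/c_sp.png

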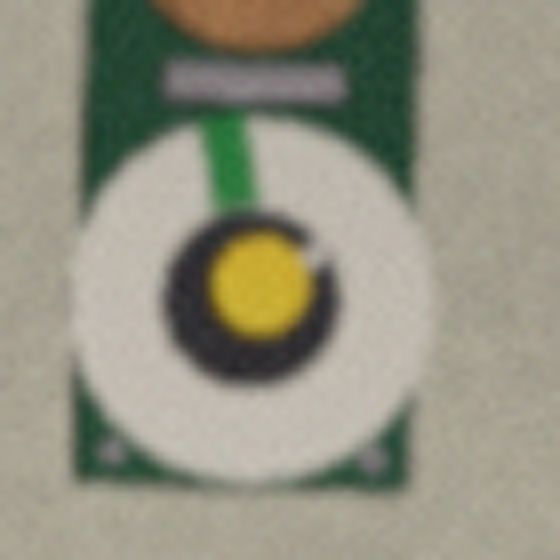

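View pics/c_ring.png

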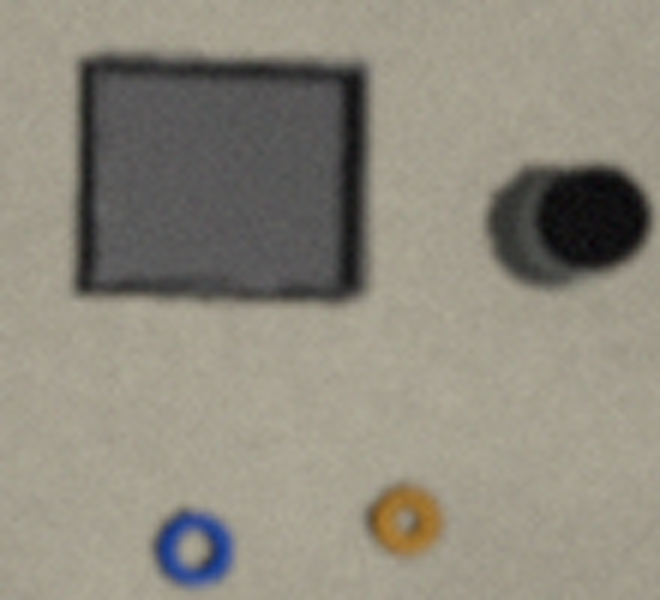

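The enlarged crops confirm the lever: dark hub at about (210,218), aluminium arm and orange handle at (221,252). The pink and red ones are decoys. The blue ring at (402,246) is the collar and the smaller-bore brass one is the bush. A white dash on the flange at about (324.5,196) marks the wide spline.

```bash
cat > m1.py <<'E'
from h import *
im=cv2.imread("pics/top0.png"); hsv=cv2.cvtColor(im,cv2.COLOR_BGR2HSV)
mt=bot.camera_model("top")
def blob(lo,hi,box):
    m=cv2.inRange(hsv,lo,hi); k=np.zeros_like(m); x0,y0,x1,y1=box; k[y0:y1,x0:x1]=m[y0:y1,x0:x1]
    n,l,s,c=cv2.connectedComponentsWithStats(k); i=1+np.argmax(s[1:,4])
    pts=np.argwhere(l==i)[:,::-1].astype(np.float32)
    (cc,r)=cv2.minEnclosingCircle(pts); return c[i],s[i],cc,r
c=blob((20,120,100),(35,255,255),(295,180,340,220)); print("cap",c); cap=onz(mt,c[0],.099); print(cap)
c=blob((0,0,0),(180,120,80),(302,185,335,220)); print("flange dark",c)
c=blob((50,100,60),(80,255,255),(300,175,330,205)); print("patch",c); print(onz(mt,c[0],.04))
c=blob((3,150,120),(20,255,255),(210,240,232,262)); print("handle",c); hd=onz(mt,c[0],.058); print(hd)
c=blob((0,0,0),(180,120,95),(198,205,222,230)); print("hub",c); hb=onz(mt,c[2],.024); print(hb)
print("lever ang",np.arctan2(*(hd-hb)[1::-1]),np.linalg.norm((hd-hb)[:2]))
c=blob((105,120,80),(125,255,255),(390,230,415,260)); print("collar",c); print(onz(mt,c[2],.018),onz(mt,c[0],.018))
for p in [(384.7,166.5),(429.5,167),(428.5,203.5),(384,202.5)]: print("tray",onz(mt,p,.045))
c=blob((60,60,20),(90,255,110),(285,105,345,230)); print("green",c)
d=onz(mt,(285+316/8,165+252/8),.046); print("dash",d)
E
python3 m1.py
```

```text
cap (array([316.96323529, 200.20588235]), array([311, 194,  13,  13, 136], dtype=int32), (317.058837890625, 200.1764678955078), 6.578094482421875)
[ 0.56160668 -0.03301926  0.099     ]
flange dark (array([313.98089172, 203.75796178]), array([306, 192,  21,  20, 157], dtype=int32), (315.8333435058594, 201.8333282470703), 10.233498573303223)
patch (array([312.91836735, 183.91836735]), array([310, 179,   6,  12,  49], dtype=int32), (312.0, 184.36363220214844), 5.724490165710449)
[ 0.61737572 -0.02405263  0.04      ]
handle (array([220.41666667, 251.55555556]), array([217, 248,   7,   7,  36], dtype=int32), (220.5, 251.5), 3.5356338024139404)
[0.40547626 0.25041167 0.058     ]
hub (array([209.30434783, 217.48913043]), array([203, 212,  14,  13,  92], dtype=int32), (209.6923065185547, 218.0), 6.984869003295898)
[0.50749628 0.29015039 0.024     ]
lever ang -2.7701543371452493 0.10948630456090606
collar (array([402.        , 246.25806452]), array([397, 241,  11,  11,  62], dtype=int32), (402.0, 246.3125), 5.676600456237793)
[ 0.43306981 -0.30215556  0.018     ] [ 0.43323675 -0.30215498  0.018     ]
tray [ 0.67488515 -0.24211541  0.045     ]
tray [ 0.67622898 -0.37901251  0.045     ]
tray [ 0.56416596 -0.37592034  0.045     ]
tray [ 0.56438793 -0.24063937  0.045     ]
green (array([300.66101695, 155.49878935]), array([296, 115,  20,  74, 413], dtype=int32), (298.0, 151.5), 36.55485153198242)
dash [ 0.57881663 -0.059488    0.046     ]
```

```bash
cat >> h.py <<'E'
def go(x,y,z,yaw=None,o=None):
    """print tool-frame shift to reach TCP x,y,z, tool-x yaw"""
    o=o or bot.get_obs(); T=toolaxes(o); d=T.T@(np.array([x,y,z])-o["tcp_pos"])
    cy=np.arctan2(T[1,0],T[0,0]); tw=0 if yaw is None else (-(yaw-cy)+np.pi)%(2*np.pi)-np.pi
    print("t",round(o["time"],2),"tcp",o["tcp_pos"].round(4),"yaw",round(cy,4),"q1,q6",o["qpos"][[0,5]].round(2),"-> dx %.4f dy %.4f dz %.4f twist %.4f"%(*d,tw),"|F|",o["wrist_force"].round(1))
E
python3 -c "
from h import *
go(.5616,-.033,.19)
m=bot.camera_model('top'); print(onz(m,(315.83,201.83),.046))"
```

```text
t 0.15 tcp [ 0.2206 -0.4761  0.2307] yaw -2.7078 q1,q6 [-1.14  1.57] -> dx -0.4957 dy 0.0410 dz -0.2586 twist 0.0000 |F| [ 0.4 -0.3  0.4]
[ 0.56199851 -0.03339961  0.046     ]
```

jog_arm:
  moves:
    - {"claw": 0.07,"dx": -0.496,"dy": 0.04,"dz": -0.259}
    - {"claw": 0.07,"dx": -0.496,"dy": 0.04,"dz": -0.259}
    - {"claw": 0.07,"dx": -0.496,"dy": 0.04,"dz": -0.259}
    - {"claw": 0.07,"dx": -0.496,"dy": 0.04,"dz": -0.259}
    - {"claw": 0.07,"dx": -0.496,"dy": 0.04,"dz": -0.259}
    - {"claw": 0.07,"dx": -0.496,"dy": 0.04,"dz": -0.259}
    - {"claw": 0.07,"dx": -0.496,"dy": 0.04,"dz": -0.259}
    - {"claw": 0.07,"dx": -0.496,"dy": 0.04,"dz": -0.259}
    - {"claw": 0.07,"dx": -0.496,"dy": 0.04,"dz": -0.259}
    - {"claw": 0.07,"dx": -0.496,"dy": 0.04,"dz": -0.259}
    - {"claw": 0.07,"dx": -0.496,"dy": 0.04,"dz": -0.259}
    - {"claw": 0.07,"dx": -0.496,"dy": 0.04,"dz": -0.259}
    - {"claw": 0.07,"dx": -0.496,"dy": 0.04,"dz": -0.259}
    - {"claw": 0.07,"dx": -0.496,"dy": 0.04,"dz": -0.259}
    - {"claw": 0.07,"dx": -0.496,"dy": 0.04,"dz": -0.259}

```text
invalid input at $.moves[0]: expected keys claw, dx, dy, dz, twist
```

```bash
cat > look.py <<'E'
import sys,pickle
from h import *
def look(name,tag):
    o=bot.get_obs(); m=bot.camera_model(name); im=bot.get_image(name)[:,:,::-1].copy()
    cv2.imwrite(f"pics/{tag}.png",im); pickle.dump((o,m),open(f"pics/{tag}.pkl","wb")); 
    return o,m,im
if __name__=="__main__":
    o,m,im=look(sys.argv[1],sys.argv[2]); print(o["time"],o["tcp_pos"].round(4),o["wrist_force"].round(1),o["gripper_width"])
E
python3 look.py wrist w1
```

```text
0.15 [ 0.2206 -0.4761  0.2307] [ 0.4 -0.3  0.4] 1.0022019828701585
```

View pics/w1.png

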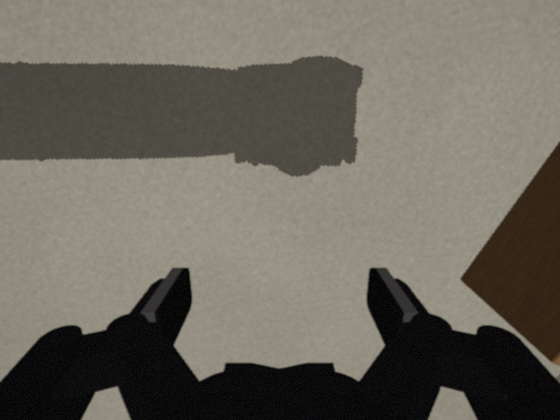

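The call was refused because every row needs all five keys, so nothing moved and the picture is unchanged. I'll send it again.

jog_arm:
  moves:
    - {"claw": 0.07,"dx": -0.496,"dy": 0.04,"dz": -0.259,"twist": 0}
    - {"claw": 0.07,"dx": -0.496,"dy": 0.04,"dz": -0.259,"twist": 0}
    - {"claw": 0.07,"dx": -0.496,"dy": 0.04,"dz": -0.259,"twist": 0}
    - {"claw": 0.07,"dx": -0.496,"dy": 0.04,"dz": -0.259,"twist": 0}
    - {"claw": 0.07,"dx": -0.496,"dy": 0.04,"dz": -0.259,"twist": 0}
    - {"claw": 0.07,"dx": -0.496,"dy": 0.04,"dz": -0.259,"twist": 0}
    - {"claw": 0.07,"dx": -0.496,"dy": 0.04,"dz": -0.259,"twist": 0}
    - {"claw": 0.07,"dx": -0.496,"dy": 0.04,"dz": -0.259,"twist": 0}
    - {"claw": 0.07,"dx": -0.496,"dy": 0.04,"dz": -0.259,"twist": 0}
    - {"claw": 0.07,"dx": -0.496,"dy": 0.04,"dz": -0.259,"twist": 0}
    - {"claw": 0.07,"dx": -0.496,"dy": 0.04,"dz": -0.259,"twist": 0}
    - {"claw": 0.07,"dx": -0.496,"dy": 0.04,"dz": -0.259,"twist": 0}
    - {"claw": 0.07,"dx": -0.496,"dy": 0.04,"dz": -0.259,"twist": 0}
    - {"claw": 0.07,"dx": -0.496,"dy": 0.04,"dz": -0.259,"twist": 0}
    - {"claw": 0.07,"dx": -0.496,"dy": 0.04,"dz": -0.259,"twist": 0}

```text
time: 1.7
tcp_pos: [0.561, -0.034, 0.1914]
orientation: [-0.152, 0.691, -0.69, 0.151]
wrist_force: [-0.7, 0.2, -0.5]
gripper_width: 0.822
```

```bash
python3 look.py wrist w2
```

```text
1.7 [ 0.561  -0.034   0.1914] [-0.7  0.2 -0.5] 0.8216357927471477
```

View pics/w2.png

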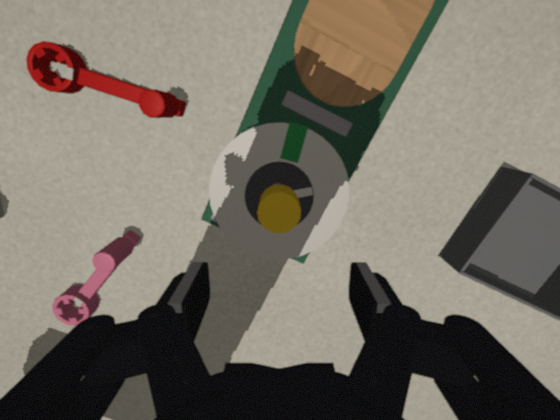

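The wrist view shows the cap top at (279,209), the dark flange round it at about (279,192), the white dash at about (303,192) and the green patch at (295,141).

```bash
cat > m2.py <<'E'
from h import *
import pickle
im=cv2.imread("pics/w2.png"); o,m=pickle.load(open("pics/w2.pkl","rb")); hsv=cv2.cvtColor(im,cv2.COLOR_BGR2HSV)
def mask(lo,hi,box):
    k=cv2.inRange(hsv,lo,hi); z=np.zeros_like(k); x0,y0,x1,y1=box; z[y0:y1,x0:x1]=k[y0:y1,x0:x1]; return z
y=mask((18,120,60),(35,255,255),(240,160,320,250)); c=max(cv2.findContours(y,0,2)[0],key=cv2.contourArea)
print("yellow",cv2.boundingRect(c)); 
for (u,v) in [(279,209)]: print(im[v,u],im[192,303],im[150,295],im[180,255],im[230,320])
# flange edge points
dk=mask((0,0,0),(180,255,75),(235,150,325,225))|y
dk=cv2.morphologyEx(dk,cv2.MORPH_OPEN,np.ones((3,3)))
cs=max(cv2.findContours(dk,0,2)[0],key=cv2.contourArea); print("dark",cv2.boundingRect(cs))
h=cv2.convexHull(cs)[:,0]; P=np.array([onz(m,p,.046)[:2] for p in h])
A=np.c_[2*P,np.ones(len(P))]; s=np.linalg.lstsq(A,(P**2).sum(1),rcond=None)[0]; print("flange ctr",s[:2],np.sqrt(s[2]+s[:2]@s[:2]))
w=mask((0,0,95),(180,60,255),(290,180,318,204)); 
n,l,st,ce=cv2.connectedComponentsWithStats(w); print(st[1:],ce[1:])
h=c[:,0]; mm=cv2.minEnclosingCircle(c); print(mm, onz(m,mm[0],.099))
E
python3 m2.py; python3 -c "
from h import *
crop(cv2.imread('pics/w2.png'),200,110,360,270,5,'pics/c_w2.png')"
```

```text
yellow (257, 184, 44, 50)
[ 20  87 106] [84 91 96] [32 63 21] [35 33 33] [166 176 182]
dark (244, 161, 70, 73)
flange ctr [ 0.5620184  -0.03420321] 0.03480763077520583
[[311 180   7  24  77]
 [295 189  16   7  70]] [[315.33766234 189.15584416]
 [303.15714286 191.9       ]]
((279.17193603515625, 208.45248413085938), 24.61557960510254) [ 0.56654434 -0.03251981  0.099     ]
```

View pics/c_w2.png

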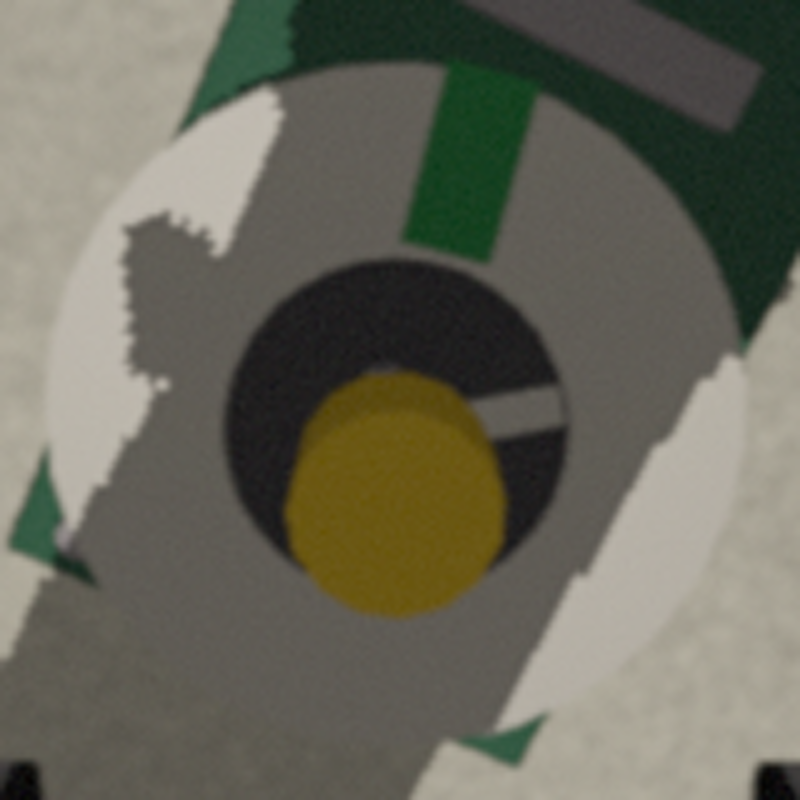

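Run:
```python
from h import *
import pickle
o,m=pickle.load(open("pics/w2.pkl","rb"))
f=lambda u,v:(200+u/5,110+v/5)
cap=onz(m,f(396,507),.099); fl=onz(m,f(396,429),.046); d=onz(m,f(517,411),.046); p=onz(m,f(470,163),.04)
print("cap",cap,"flange",fl,"dash",d,"patch",p)
for P,n in((d,"dash"),(p,"patch")):
    v=(P-fl)[:2]; print(n,np.arctan2(v[1],v[0]),np.linalg.norm(v))
```

```text
cap [ 0.56428121 -0.03358924  0.099     ] flange [ 0.56372041 -0.03383817  0.046     ] dash [ 0.57690906 -0.053769    0.046     ] patch [ 0.6154345  -0.02542949  0.04      ]
dash -0.9862252966886694 0.02389933718389857
patch 0.16118881686847325 0.05239324993670247
```

jog_arm:
  squeeze: 40
  moves:
    - {"claw": 0.07,"dx": -0.003,"dy": 0.05,"dz": 0.001,"twist": 0}
    - {"claw": 0.07,"dx": -0.003,"dy": 0.09,"dz": 0.001,"twist": 0}
    - {"claw": 0.07,"dx": -0.003,"dy": 0.114,"dz": 0.001,"twist": 0}
    - {"claw": 0.07,"dx": -0.003,"dy": 0.114,"dz": 0.001,"twist": 0}
    - {"claw": 0.03,"dx": -0.003,"dy": 0.114,"dz": 0.001,"twist": 0}
    - {"claw": 0.03,"dx": -0.003,"dy": 0.114,"dz": 0.001,"twist": 0}
    - {"claw": 0.03,"dx": -0.003,"dy": 0.114,"dz": 0.001,"twist": 0}
    - {"claw": 0.03,"dx": -0.003,"dy": 0.114,"dz": 0.001,"twist": 0}
    - {"claw": 0.03,"dx": -0.003,"dy": 0.114,"dz": 0.001,"twist": 0}

```text
time: 2.65
tcp_pos: [0.5653, -0.0337, 0.0802]
orientation: [0.15, -0.691, 0.691, -0.153]
wrist_force: [-2.8, 0.0, 5.9]
gripper_width: 0.409
```

```bash
python3 -c "
from h import *
go(.5637,-.0338,.16); print(bot.get_obs()['moment'],bot.get_obs()['gripper_width']*.085)
go(.62,-.31,.16)
go(.62,-.31,.012)"
```

```text
t 2.65 tcp [ 0.5653 -0.0337  0.0802] yaw -2.7098 q1,q6 [-0.06  2.65] -> dx 0.0012 dy -0.0798 dz -0.0005 twist 0.0000 |F| [-2.8  0.   5.9]
[-0.01430586  0.39925889  0.01864363] 0.03478026045978324
t 2.65 tcp [ 0.5653 -0.0337  0.0802] yaw -2.7098 q1,q6 [-0.06  2.65] -> dx 0.0657 dy -0.0797 dz 0.2739 twist 0.0000 |F| [-2.8  0.   5.9]
t 2.65 tcp [ 0.5653 -0.0337  0.0802] yaw -2.7098 q1,q6 [-0.06  2.65] -> dx 0.0662 dy 0.0683 dz 0.2737 twist 0.0000 |F| [-2.8  0.   5.9]
```

jog_arm:
  moves:
    - {"claw": 0.03,"dx": 0,"dy": -0.03,"dz": 0,"twist": 0}
    - {"claw": 0.03,"dx": 0,"dy": -0.07,"dz": 0,"twist": 0}
    - {"claw": 0.03,"dx": 0.006,"dy": -0.07,"dz": 0.03,"twist": 0}
    - {"claw": 0.03,"dx": 0.066,"dy": -0.07,"dz": 0.274,"twist": 0}
    - {"claw": 0.03,"dx": 0.066,"dy": -0.07,"dz": 0.274,"twist": 0}
    - {"claw": 0.03,"dx": 0.066,"dy": -0.07,"dz": 0.274,"twist": 0}
    - {"claw": 0.03,"dx": 0.066,"dy": -0.07,"dz": 0.274,"twist": 0}
    - {"claw": 0.03,"dx": 0.066,"dy": -0.07,"dz": 0.274,"twist": 0}
    - {"claw": 0.03,"dx": 0.066,"dy": -0.07,"dz": 0.274,"twist": 0}
    - {"claw": 0.03,"dx": 0.066,"dy": -0.07,"dz": 0.274,"twist": 0}

```text
time: 3.65
tcp_pos: [0.6199, -0.3117, 0.1506]
orientation: [0.149, -0.691, 0.691, -0.152]
wrist_force: [0.7, 0.0, 0.4]
gripper_width: 0.409
```

```bash
python3 look.py wrist w3; python3 -c "
from h import *
go(.62,-.31,.02)"
```

```text
3.65 [ 0.6199 -0.3117  0.1506] [0.7 0.  0.4] 0.4085800919574403
t 3.7 tcp [ 0.6199 -0.3104  0.1508] yaw -2.7106 q1,q6 [-0.47  2.25] -> dx 0.0002 dy 0.1308 dz -0.0005 twist 0.0000 |F| [-0.6  0.9  0.5]
```

View pics/w3.png

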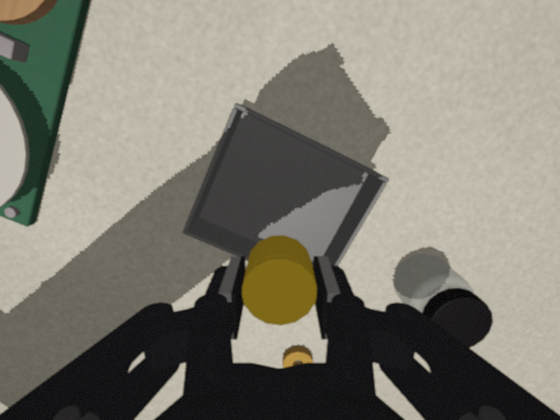

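The cap is held upright at (279,285), over the tray. I'll lower and release it.

jog_arm:
  moves:
    - {"claw": 0.03,"dx": 0,"dy": 0.05,"dz": 0,"twist": 0}
    - {"claw": 0.03,"dx": 0,"dy": 0.1,"dz": 0,"twist": 0}
    - {"claw": 0.03,"dx": 0,"dy": 0.127,"dz": 0,"twist": 0}
    - {"claw": 0.03,"dx": 0,"dy": 0.13,"dz": 0,"twist": 0}
    - {"claw": 0.03,"dx": 0,"dy": 0.131,"dz": 0,"twist": 0}
    - {"claw": 0.055,"dx": 0,"dy": 0.131,"dz": 0,"twist": 0}
    - {"claw": 0.055,"dx": 0,"dy": 0.131,"dz": 0,"twist": 0}
    - {"claw": 0.055,"dx": 0,"dy": 0.131,"dz": 0,"twist": 0}
    - {"claw": 0.055,"dx": 0,"dy": 0.1,"dz": 0,"twist": 0}
    - {"claw": 0.055,"dx": 0,"dy": 0.05,"dz": 0,"twist": 0}
    - {"claw": 0.07,"dx": 0,"dy": 0,"dz": 0,"twist": 0}
    - {"claw": 0.07,"dx": 0,"dy": 0,"dz": 0,"twist": 0}

```text
time: 4.9
tcp_pos: [0.623, -0.3122, 0.1607]
orientation: [0.146, -0.687, 0.694, -0.156]
wrist_force: [0.7, -0.4, 0.7]
gripper_width: 0.82
```

```bash
python3 look.py wrist w4; python3 -c "
from h import *
go(.5,.2,.2,-1.2)
go(.43,.26,.2,.37)"
```

```text
4.9 [ 0.623  -0.3122  0.1607] [ 0.7 -0.4  0.7] 0.8204059717722691
t 4.95 tcp [ 0.6221 -0.3117  0.1568] yaw -2.7107 q1,q6 [-0.47  2.25] -> dx -0.1032 dy -0.0467 dz -0.5155 twist -1.5107 |F| [ 0.2 -0.1 -1. ]
t 4.95 tcp [ 0.6221 -0.3117  0.1568] yaw -2.7107 q1,q6 [-0.47  2.25] -> dx -0.0647 dy -0.0479 dz -0.5993 twist -3.0807 |F| [ 0.2 -0.1 -1. ]
```

View pics/w4.png

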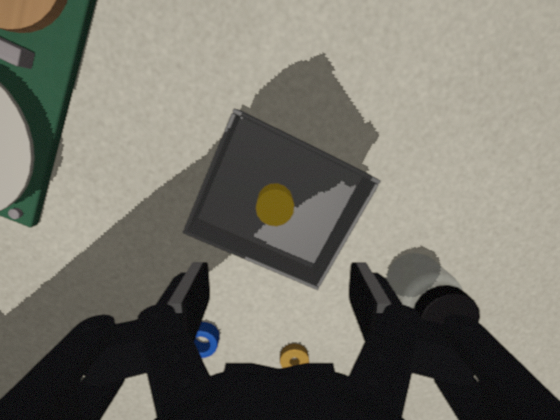

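The cap rests in the tray at (275,205), and the collar and bush have not moved. Next I go to the lever.

jog_arm:
  moves:
    - {"claw": 0.07,"dx": -0.103,"dy": -0.045,"dz": -0.515,"twist": -1.5}
    - {"claw": 0.07,"dx": -0.103,"dy": -0.045,"dz": -0.515,"twist": -1.5}
    - {"claw": 0.07,"dx": -0.103,"dy": -0.045,"dz": -0.515,"twist": -1.5}
    - {"claw": 0.07,"dx": -0.103,"dy": -0.045,"dz": -0.515,"twist": -1.5}
    - {"claw": 0.07,"dx": -0.103,"dy": -0.045,"dz": -0.515,"twist": -1.5}
    - {"claw": 0.07,"dx": -0.103,"dy": -0.045,"dz": -0.515,"twist": -1.5}
    - {"claw": 0.07,"dx": -0.103,"dy": -0.045,"dz": -0.515,"twist": -1.5}
    - {"claw": 0.07,"dx": -0.103,"dy": -0.045,"dz": -0.515,"twist": -1.5}
    - {"claw": 0.07,"dx": -0.103,"dy": -0.045,"dz": -0.515,"twist": -1.5}
    - {"claw": 0.07,"dx": -0.103,"dy": -0.045,"dz": -0.515,"twist": -1.5}

```text
time: 5.95
tcp_pos: [0.5048, 0.176, 0.1956]
orientation: [-0.581, 0.396, -0.405, 0.584]
wrist_force: [1.5, 0.2, 0.2]
gripper_width: 0.817
```

```bash
python3 -c "
from h import *
go(.474,.277,.17,.37)"
```

```text
t 5.95 tcp [0.5048 0.176  0.1956] yaw -1.2049 q1,q6 [0.34 1.54] -> dx -0.1056 dy 0.0248 dz 0.0071 twist -1.5749 |F| [1.5 0.2 0.2]
```

jog_arm:
  moves:
    - {"claw": 0.07,"dx": -0.106,"dy": 0.025,"dz": 0.007,"twist": -1.575}
    - {"claw": 0.07,"dx": -0.106,"dy": 0.025,"dz": 0.007,"twist": -1.575}
    - {"claw": 0.07,"dx": -0.106,"dy": 0.025,"dz": 0.007,"twist": -1.575}
    - {"claw": 0.07,"dx": -0.106,"dy": 0.025,"dz": 0.007,"twist": -1.575}
    - {"claw": 0.07,"dx": -0.106,"dy": 0.025,"dz": 0.007,"twist": -1.575}
    - {"claw": 0.07,"dx": -0.106,"dy": 0.025,"dz": 0.007,"twist": -1.575}
    - {"claw": 0.07,"dx": -0.106,"dy": 0.025,"dz": 0.007,"twist": -1.575}
    - {"claw": 0.07,"dx": -0.106,"dy": 0.025,"dz": 0.007,"twist": -1.575}
    - {"claw": 0.07,"dx": -0.106,"dy": 0.025,"dz": 0.007,"twist": -1.575}
    - {"claw": 0.07,"dx": -0.106,"dy": 0.025,"dz": 0.007,"twist": -1.575}
    - {"claw": 0.07,"dx": -0.106,"dy": 0.025,"dz": 0.007,"twist": -1.575}
    - {"claw": 0.07,"dx": -0.106,"dy": 0.025,"dz": 0.007,"twist": -1.575}

```text
time: 7.15
tcp_pos: [0.4735, 0.2771, 0.1691]
orientation: [0.697, 0.134, -0.126, -0.693]
wrist_force: [0.9, -0.4, -0.4]
gripper_width: 0.821
```

```bash
python3 look.py wrist w5; python3 -c "
from h import *
go(.474,.277,.005,.37)"
```

```text
7.15 [0.4735 0.2771 0.1691] [ 0.9 -0.4 -0.4] 0.8214699076999854
t 7.2 tcp [0.4735 0.2771 0.1692] yaw 0.3682 q1,q6 [0.53 0.17] -> dx -0.0011 dy 0.1642 dz 0.0011 twist -0.0018 |F| [0.1 0.2 0.4]
```

View pics/w5.png

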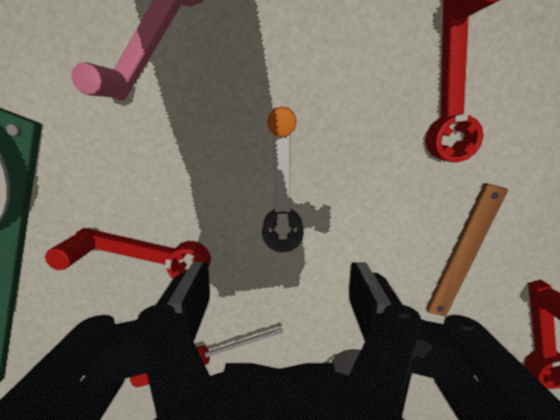

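The wrist view shows the dark hub at (283,230) and the orange handle at (283,122) of the right lever. A red decoy hub at (190,258) is close to the left finger's path, so I'll measure both.

Run:
```python
from h import *
import pickle
im=cv2.imread("pics/w5.png"); o,m=pickle.load(open("pics/w5.pkl","rb")); hsv=cv2.cvtColor(im,cv2.COLOR_BGR2HSV)
T=toolaxes(o)
def rel(P): return (T.T@(P-o["tcp_pos"])).round(4)
k=cv2.inRange(hsv,(5,150,80),(20,255,255)); k[:,:250]=0;k[:,320:]=0;k[150:]=0
c=max(cv2.findContours(k,0,2)[0],key=cv2.contourArea); (hc,r)=cv2.minEnclosingCircle(c); print("handle",hc,r)
k=cv2.inRange(hsv,(0,0,0),(180,255,62)); k[:,:258]=0;k[:,306:]=0;k[:205]=0;k[255:]=0
c=cv2.convexHull(np.vstack([x for x in cv2.findContours(k,0,2)[0] if cv2.contourArea(x)>20])); (bc,rb)=cv2.minEnclosingCircle(c); print("hub",bc,rb,cv2.boundingRect(c))
H=onz(m,hc,.060); B=onz(m,bc,.024); print(H,B,np.arctan2(*(H-B)[1::-1]),np.linalg.norm((H-B)[:2]))
print("rel hub",rel(B),"handle",rel(H))
for p in [(190,258),(190,242),(210,262),(60,258)]: print("red",rel(onz(m,p,.024)))
crop(im,240,90,330,260,4,"pics/c_w5.png")
```

```text
handle (281.5, 121.5) 14.57748031616211
hub (282.00653076171875, 229.61656188964844) 22.498104095458984 (262, 209, 41, 44)
[0.40561921 0.25110288 0.06      ] [0.50413565 0.29019077 0.024     ] -2.763878084531816 0.10598751516335042
rel hub [0.032  0.1454 0.0024] handle [-0.0737  0.1084  0.0012]
red [ 0.0642  0.1465 -0.0941]
red [ 0.0459  0.1463 -0.0925]
red [ 0.0688  0.1464 -0.0734]
red [ 0.0648  0.1477 -0.2315]
```

View pics/c_w5.png

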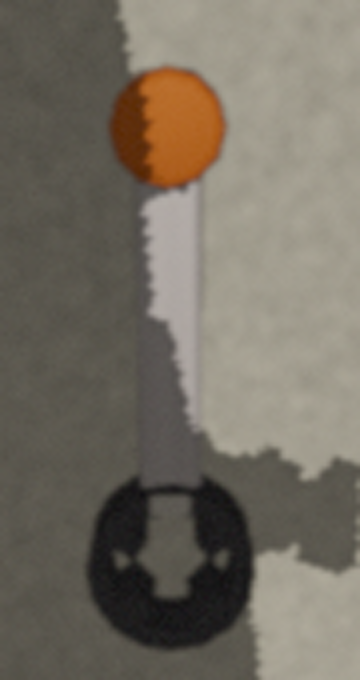

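jog_arm:
  squeeze: 80
  moves:
    - {"claw": 0.06,"dx": -0.003,"dy": 0.05,"dz": 0.002,"twist": 0}
    - {"claw": 0.06,"dx": -0.003,"dy": 0.1,"dz": 0.002,"twist": 0}
    - {"claw": 0.06,"dx": -0.003,"dy": 0.14,"dz": 0.002,"twist": 0}
    - {"claw": 0.06,"dx": -0.003,"dy": 0.158,"dz": 0.002,"twist": 0}
    - {"claw": 0.06,"dx": -0.003,"dy": 0.162,"dz": 0.002,"twist": 0}
    - {"claw": 0.01,"dx": -0.003,"dy": 0.162,"dz": 0.002,"twist": 0}
    - {"claw": 0.01,"dx": -0.003,"dy": 0.162,"dz": 0.002,"twist": 0}
    - {"claw": 0.01,"dx": -0.003,"dy": 0.162,"dz": 0.002,"twist": 0}
    - {"claw": 0.01,"dx": -0.003,"dy": 0.162,"dz": 0.002,"twist": 0}
    - {"claw": 0.01,"dx": -0.003,"dy": 0.162,"dz": 0.002,"twist": 0}
    - {"claw": 0.01,"dx": -0.003,"dy": 0.162,"dz": 0.002,"twist": 0}

```text
time: 8.3
tcp_pos: [0.473, 0.278, 0.0092]
orientation: [0.697, 0.134, -0.124, -0.693]
wrist_force: [-1.1, -0.4, 6.0]
gripper_width: 0.155
```

```bash
python3 look.py wrist w6; python3 -c "
from h import *
go(.474,.277,.15,.37)"
```

```text
8.3 [0.473  0.278  0.0092] [-1.1 -0.4  6. ] 0.15549084441005792
t 8.35 tcp [0.473  0.278  0.0092] yaw 0.3681 q1,q6 [0.54 0.17] -> dx 0.0024 dy -0.1408 dz -0.0023 twist -0.0019 |F| [-0.7  0.3  6.2]
```

View pics/w6.png

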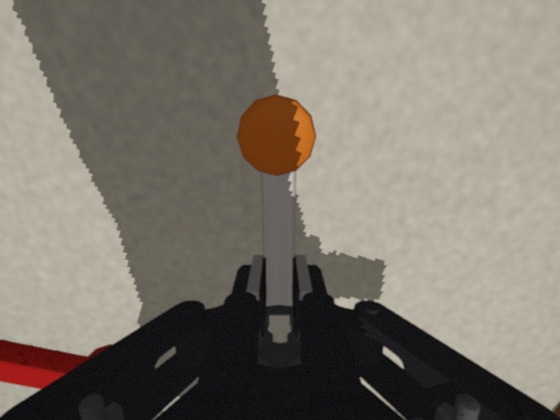

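The lever is gripped across the arm just outside the hub: handle at (277,133), hub slot at about (279,325). Lifting.

jog_arm:
  moves:
    - {"claw": 0.01,"dx": 0,"dy": -0.02,"dz": 0,"twist": 0}
    - {"claw": 0.01,"dx": 0,"dy": -0.06,"dz": 0,"twist": 0}
    - {"claw": 0.01,"dx": 0,"dy": -0.11,"dz": 0,"twist": 0}
    - {"claw": 0.01,"dx": 0,"dy": -0.14,"dz": 0,"twist": 0}
    - {"claw": 0.01,"dx": 0,"dy": -0.14,"dz": 0,"twist": 0}

```text
time: 8.85
tcp_pos: [0.4733, 0.2797, 0.1549]
orientation: [0.696, 0.137, -0.121, -0.694]
wrist_force: [0.6, 0.3, -3.1]
gripper_width: 0.151
```

```bash
python3 look.py wrist w7; python3 -c "
from h import *
go(.5841,-.0647,.15,2.1556)"
```

```text
8.85 [0.4733 0.2797 0.1549] [ 0.6  0.3 -3.1] 0.15116036716196105
t 8.9 tcp [0.4722 0.2791 0.1518] yaw 0.368 q1,q6 [0.54 0.17] -> dx -0.0193 dy 0.0039 dz -0.3610 twist -1.7876 |F| [ 0.1  0.4 -4. ]
```

View pics/w7.png

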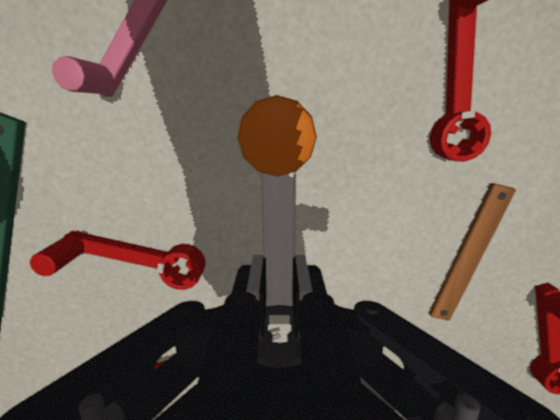

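The lever is up and level, with the handle still at (277,135). I'll carry it over the spindle.

jog_arm:
  moves:
    - {"claw": 0.01,"dx": -0.019,"dy": 0.0,"dz": -0.361,"twist": -1.788}
    - {"claw": 0.01,"dx": -0.019,"dy": 0.0,"dz": -0.361,"twist": -1.788}
    - {"claw": 0.01,"dx": -0.019,"dy": 0.0,"dz": -0.361,"twist": -1.788}
    - {"claw": 0.01,"dx": -0.019,"dy": 0.0,"dz": -0.361,"twist": -1.788}
    - {"claw": 0.01,"dx": -0.019,"dy": 0.0,"dz": -0.361,"twist": -1.788}
    - {"claw": 0.01,"dx": -0.019,"dy": 0.0,"dz": -0.361,"twist": -1.788}
    - {"claw": 0.01,"dx": -0.019,"dy": 0.0,"dz": -0.361,"twist": -1.788}
    - {"claw": 0.01,"dx": -0.019,"dy": 0.0,"dz": -0.361,"twist": -1.788}
    - {"claw": 0.01,"dx": -0.019,"dy": 0.0,"dz": -0.361,"twist": -1.788}
    - {"claw": 0.01,"dx": -0.019,"dy": 0.0,"dz": -0.361,"twist": -1.788}
    - {"claw": 0.01,"dx": -0.019,"dy": 0.0,"dz": -0.361,"twist": -1.788}
    - {"claw": 0.01,"dx": -0.019,"dy": 0.0,"dz": -0.361,"twist": -1.788}
    - {"claw": 0.01,"dx": -0.019,"dy": 0.0,"dz": -0.361,"twist": -1.788}
    - {"claw": 0.01,"dx": -0.019,"dy": 0.0,"dz": -0.361,"twist": -1.788}

```text
time: 10.3
tcp_pos: [0.5832, -0.0646, 0.1516]
orientation: [0.339, 0.626, -0.62, -0.33]
wrist_force: [0.3, 0.6, -2.9]
gripper_width: 0.153
```

```bash
python3 look.py wrist w8; python3 look.py side s8;  python3 look.py top t8; python3 -c "
from h import *
go(.5841,-.0647,.15,2.1556)
crop(cv2.imread('pics/s8.png'),230,150,430,300,4,'pics/c_s8.png')
crop(cv2.imread('pics/t8.png'),270,150,370,250,6,'pics/c_t8.png')"
```

```text
10.3 [ 0.5832 -0.0646  0.1516] [ 0.3  0.6 -2.9] 0.1529969379186399
10.35 [ 0.5833 -0.0645  0.1519] [ 0.1 -0.5 -3. ] 0.14979698886215137
10.4 [ 0.5835 -0.0645  0.1524] [ 0.4 -0.5 -3.5] 0.15202448005315658
t 10.45 tcp [ 0.5837 -0.0645  0.1527] yaw 2.154 q1,q6 [-0.11 -2.27] -> dx -0.0003 dy 0.0027 dz -0.0002 twist -0.0016 |F| [ 0.2  0.3 -3.8]
```

View pics/w8.png

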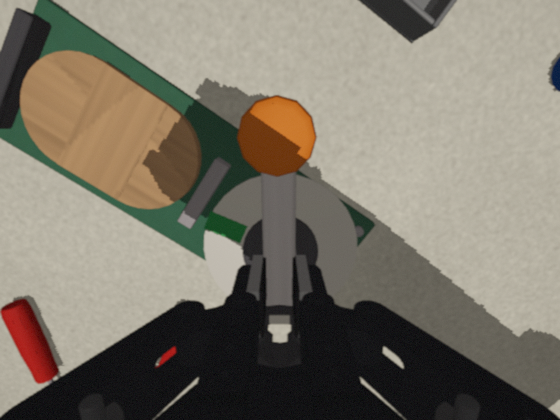

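View pics/c_s8.png

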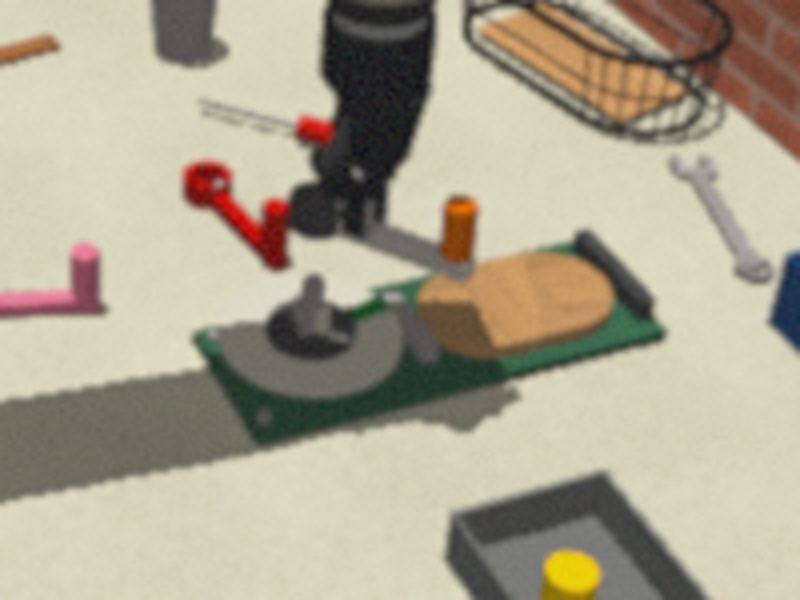

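View pics/c_t8.png

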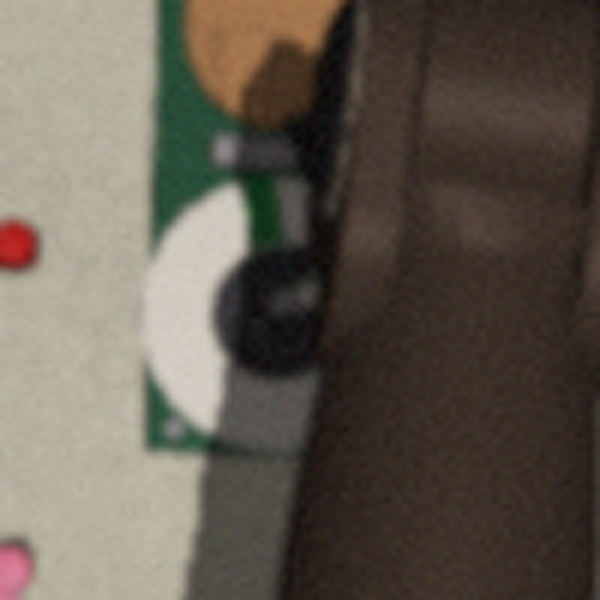

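Wrist view: handle top at (277,135), arm running straight down the picture, flange visible behind it around (280,250). Side view: the hub hangs above the spindle. Top view: mostly hidden by the arm. I'll measure the in-hand pose.

Run:
```python
from h import *
import pickle
im=cv2.imread("pics/w8.png"); o,m=pickle.load(open("pics/w8.pkl","rb")); hsv=cv2.cvtColor(im,cv2.COLOR_BGR2HSV)
T=toolaxes(o); rel=lambda P:(T.T@(P-o["tcp_pos"])).round(4)
k=cv2.inRange(hsv,(5,120,60),(20,255,255)); k[:,:225]=0;k[:,330:]=0;k[185:]=0;k[:85]=0
c=max(cv2.findContours(k,0,2)[0],key=cv2.contourArea); hc,r=cv2.minEnclosingCircle(c); print("handle",hc,r,cv2.boundingRect(c))
zb=o["tcp_pos"][2]-.009; print("handle rel",rel(onz(m,hc,zb+.06)), "radius mm",r/303*1000*((m["R"]@np.append(o["tcp_pos"][:2],zb+.06)+m["t"])[2]))
print("axis rel",rel(np.array([.5637,-.0338,.046])), "proj flange", proj(m,[.5637,-.0338,.046]))
g=cv2.cvtColor(im,cv2.COLOR_BGR2GRAY)
for v in (190,200,210): print(v,g[v,250:310])
crop(im,190,160,370,360,4,"pics/c_w8.png")
```

```text
handle (276.0, 136.0) 40.31138610839844 (237, 96, 79, 80)
handle rel [-0.0725 -0.0504 -0.0004] radius mm 14.765473935138855
axis rel [0.0373 0.1053 0.0007] proj flange [279.00181969 251.46376155]
190 [104 106 106 104 105 105 104 105 106 105 104  96  93  96  99 100 103 100
 103 103 102 102 103 105 103 103 101 102 103 102 102 101 101 101 104 103
 102 102 102 101 103 102  96  94  94  94 100 105 105 105 105 105 106 105
 106 104 106 105 105 105]
200 [105 106 103 105 105 107 105 106 105 104 104  95  94  96  97 101 102 101
  99 102 104 103 103 103 104 103 104 103 103 101 103 101 101 100 101 103
 102 100 102 102 102 100  96  94  91  92 101 103 106 105 104 105 105 107
 105 106 105 104 105 106]
210 [106 105 105 103 105 104 104 105 106 104 103  98  93  93  98 103 100 100
 100 101 101 103 102 103 103 104 102 103 101 100  99 102 101 101 102 101
 100 102 101 101 103 100  97  93  91  96 101 105 104 104 105 104 104 107
 105 103 104 105 106 105]
```

View pics/c_w8.png

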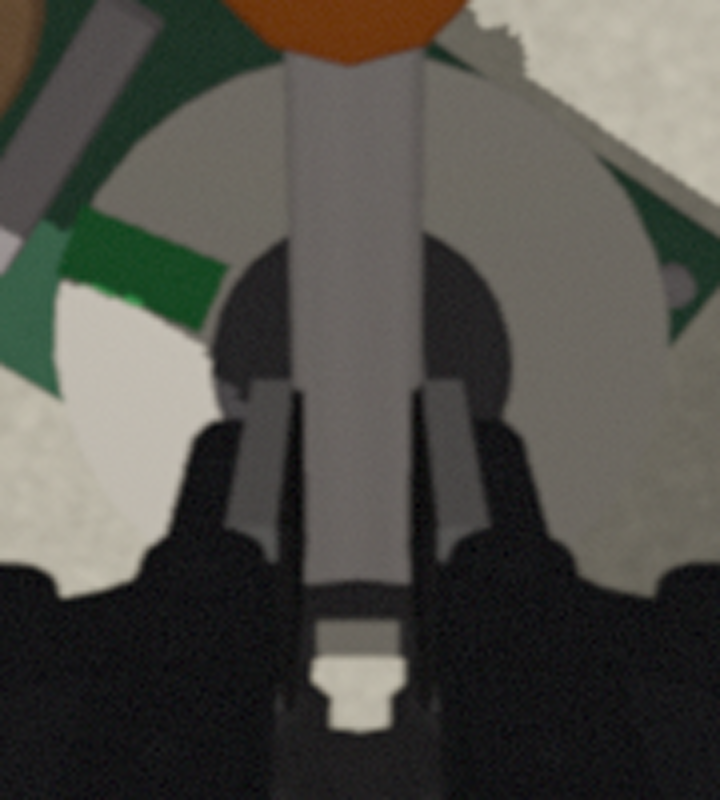

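Run:
```python
from h import *
import pickle
o,m=pickle.load(open("pics/w8.pkl","rb"))
T=toolaxes(o); rel=lambda P:(T.T@(P-o["tcp_pos"])).round(4)
zb=o["tcp_pos"][2]-.009
print("hub far bottom -16:",rel(onz(m,(279.4,342.7),zb)))
print("arm/hub joint (top of arm, r~20.5):",rel(onz(m,(279.4,160+580/4),zb+.016)))
print("near hub top edge r22:",rel(onz(m,(279.4,160+585/4),zb+.024)), "slot start r16 top:",rel(onz(m,(279.4,160+618/4),zb+.024)))
# flange circle fit
P=np.array([onz(m,(190+u/4,160+v/4),.046)[:2] for u,v in [(290,240),(260,262),(232,297),(213,345),(425,235),(458,255),(490,295),(507,335),(512,365)]])
A=np.c_[2*P,np.ones(len(P))]; s=np.linalg.lstsq(A,(P**2).sum(1),rcond=None)[0]; print("flange",s[:2],np.sqrt(s[2]+s[:2]@s[:2]),rel(np.append(s[:2],.046)))
P=np.array([onz(m,(190+u/4,160+v/4),.04)[:2] for u,v in [(55,335),(95,205),(180,105),(250,68),(440,65),(545,110),(620,185),(670,335),(650,430),(62,400)]])
A=np.c_[2*P,np.ones(len(P))]; s=np.linalg.lstsq(A,(P**2).sum(1),rcond=None)[0]; print("dial",s[:2],np.sqrt(s[2]+s[:2]@s[:2]),rel(np.append(s[:2],.04)))
for d in (.0,.0013): pass
```

```text
hub far bottom -16: [0.0527 0.0085 0.0008]
arm/hub joint (top of arm, r~20.5): [ 0.0154 -0.0071  0.0007]
near hub top edge r22: [ 0.0106 -0.0151  0.0007] slot start r16 top: [ 0.0153 -0.0151  0.0007]
flange [ 0.56270503 -0.03471525] 0.03320069957533594 [0.0371 0.1053 0.002 ]
dial [ 0.56262472 -0.0339921 ] 0.06985460037336523 [0.0378 0.1113 0.0017]
```

jog_arm:
  moves:
    - {"claw": 0.01,"dx": 0,"dy": 0.025,"dz": 0.001,"twist": 0}
    - {"claw": 0.01,"dx": 0,"dy": 0.045,"dz": 0.001,"twist": 0}
    - {"claw": 0.01,"dx": 0,"dy": 0.055,"dz": 0.001,"twist": 0}
    - {"claw": 0.01,"dx": 0,"dy": 0.063,"dz": 0.001,"twist": 0}
    - {"claw": 0.01,"dx": 0,"dy": 0.067,"dz": 0.001,"twist": 0}

```text
time: 10.95
tcp_pos: [0.584, -0.065, 0.0853]
orientation: [0.34, 0.626, -0.62, -0.33]
wrist_force: [-0.1, -0.4, -3.2]
gripper_width: 0.151
```

```bash
python3 look.py wrist w9; python3 look.py side s9; python3 -c "
from h import *
go(.5833,-.0647,.055,2.1556); print(bot.get_obs()['moment'])
crop(cv2.imread('pics/s9.png'),250,150,400,262,5,'pics/c_s9.png')
crop(cv2.imread('pics/w9.png'),190,160,370,360,3,'pics/c_w9.png')"
```

```text
10.95 [ 0.584  -0.065   0.0853] [-0.1 -0.4 -3.2] 0.15067240325878592
11.0 [ 0.5839 -0.065   0.0851] [-1.   0.8 -3.8] 0.15628245353942116
t 11.05 tcp [ 0.5841 -0.0651  0.0857] yaw 2.1538 q1,q6 [-0.11 -2.27] -> dx 0.0010 dy 0.0307 dz 0.0009 twist -0.0018 |F| [ 0.7 -0.3 -3. ]
[-0.00600999 -0.0090657  -0.01746221]
```

View pics/c_s9.png

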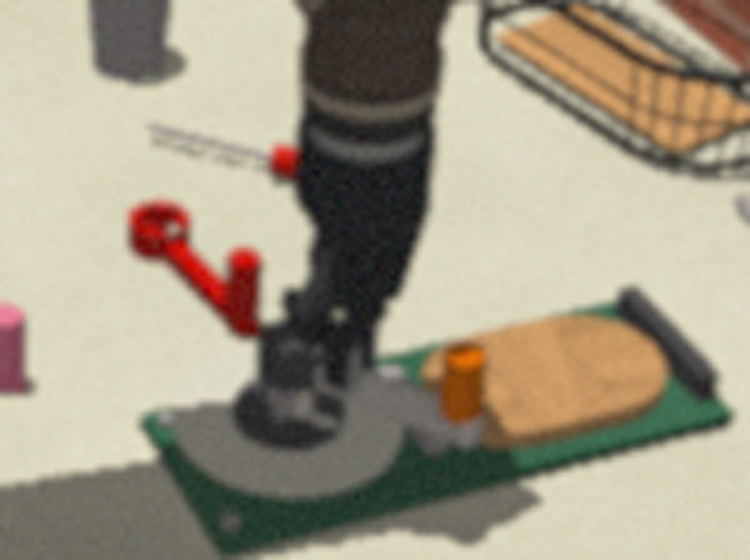

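View pics/c_w9.png

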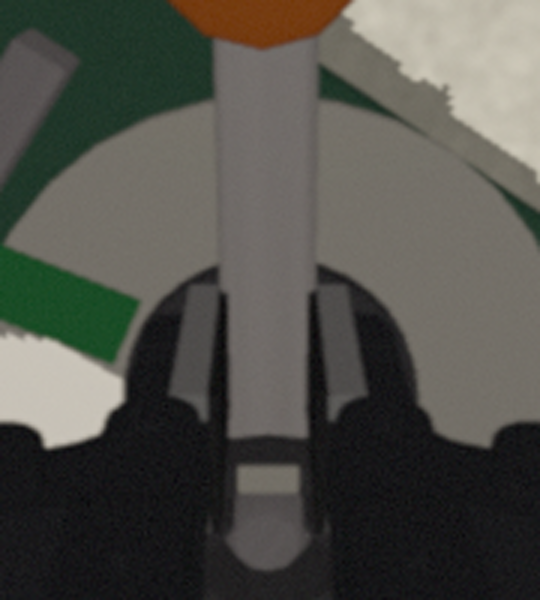

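The spindle's round end is inside the hub bore at crop (268,540), with no contact force. I'll continue onto the splines.

jog_arm:
  moves:
    - {"claw": 0.01,"dx": 0,"dy": 0.007,"dz": 0,"twist": 0}
    - {"claw": 0.01,"dx": 0,"dy": 0.013,"dz": 0,"twist": 0}
    - {"claw": 0.01,"dx": 0,"dy": 0.018,"dz": 0,"twist": 0}
    - {"claw": 0.01,"dx": 0,"dy": 0.022,"dz": 0,"twist": 0}
    - {"claw": 0.01,"dx": 0,"dy": 0.022,"dz": 0,"twist": 0}

```text
time: 11.55
tcp_pos: [0.5841, -0.065, 0.0629]
orientation: [0.34, 0.625, -0.62, -0.33]
wrist_force: [0.2, -0.3, -3.6]
gripper_width: 0.151
```

```bash
python3 look.py wrist w10; python3 -c "
from h import *
go(.5833,-.0647,.055,2.1556); print(bot.get_obs()['moment'])
crop(cv2.imread('pics/w10.png'),190,160,370,360,4,'pics/c_w10.png')"
```

```text
11.55 [ 0.5841 -0.065   0.0629] [ 0.2 -0.3 -3.6] 0.15068627204841495
t 11.6 tcp [ 0.5842 -0.0651  0.0633] yaw 2.1538 q1,q6 [-0.11 -2.27] -> dx 0.0009 dy 0.0083 dz 0.0007 twist -0.0018 |F| [ 0.3  0.3 -2.6]
[ 0.04012581  0.03583935 -0.01569781]
```

View pics/c_w10.png

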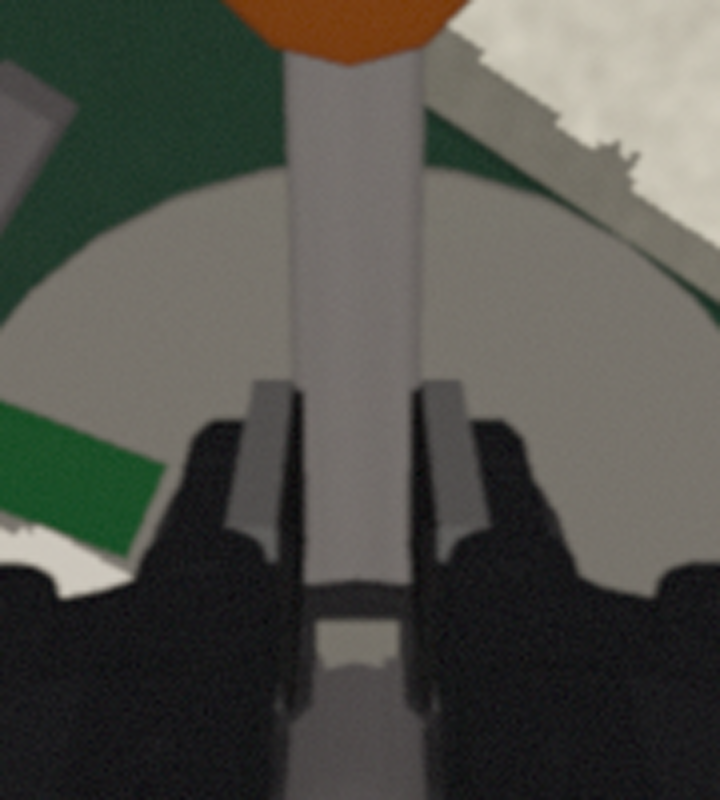

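It slides over the splines freely. Last few millimetres:

jog_arm:
  moves:
    - {"claw": 0.01,"dx": 0,"dy": 0.004,"dz": 0,"twist": 0}
    - {"claw": 0.01,"dx": 0,"dy": 0.008,"dz": 0,"twist": 0}
    - {"claw": 0.01,"dx": 0,"dy": 0.01,"dz": 0,"twist": 0}
    - {"claw": 0.01,"dx": 0,"dy": 0.01,"dz": 0,"twist": 0}

```text
time: 12.0
tcp_pos: [0.5848, -0.0651, 0.0552]
orientation: [0.341, 0.626, -0.619, -0.329]
wrist_force: [-4.2, 1.2, 8.9]
gripper_width: 0.15
```

```bash
python3 -c "
from h import *
go(.5833,-.0647,.055,2.1556); print(bot.get_obs()['moment'])"
```

```text
t 12.0 tcp [ 0.5848 -0.0651  0.0552] yaw 2.1538 q1,q6 [-0.11 -2.27] -> dx 0.0012 dy 0.0001 dz 0.0011 twist -0.0018 |F| [-4.2  1.2  8.9]
[0.23010249 1.04987592 0.05185015]
```

Seated: TCP is at 0.0552, as expected, and about 12 N upward contact. Releasing and lifting.

jog_arm:
  moves:
    - {"claw": 0.05,"dx": 0,"dy": -0.001,"dz": 0,"twist": 0}
    - {"claw": 0.05,"dx": 0,"dy": -0.001,"dz": 0,"twist": 0}
    - {"claw": 0.05,"dx": 0,"dy": -0.001,"dz": 0,"twist": 0}
    - {"claw": 0.05,"dx": 0,"dy": -0.001,"dz": 0,"twist": 0}
    - {"claw": 0.05,"dx": 0,"dy": -0.03,"dz": 0,"twist": 0}
    - {"claw": 0.05,"dx": 0,"dy": -0.08,"dz": 0,"twist": 0}
    - {"claw": 0.06,"dx": 0,"dy": -0.12,"dz": 0,"twist": 0}
    - {"claw": 0.06,"dx": 0,"dy": -0.12,"dz": 0,"twist": 0}

```text
time: 12.8
tcp_pos: [0.5855, -0.0655, 0.1815]
orientation: [0.344, 0.627, -0.618, -0.326]
wrist_force: [0.8, -0.8, 0.3]
gripper_width: 0.704
```

```bash
python3 look.py wrist w11; python3 -c "
from h import *
go(.433,-.302,.15,.55)
crop(cv2.imread('pics/w11.png'),140,60,420,400,2.2,'pics/c_w11.png')"
```

```text
12.8 [ 0.5855 -0.0655  0.1815] [ 0.8 -0.8  0.3] 0.7044794702177501
t 12.85 tcp [ 0.5845 -0.0654  0.1784] yaw 2.1537 q1,q6 [-0.11 -2.27] -> dx -0.1138 dy 0.0248 dz 0.2573 twist 1.6037 |F| [-0.4  0.2 -0.9]
```

View pics/c_w11.png

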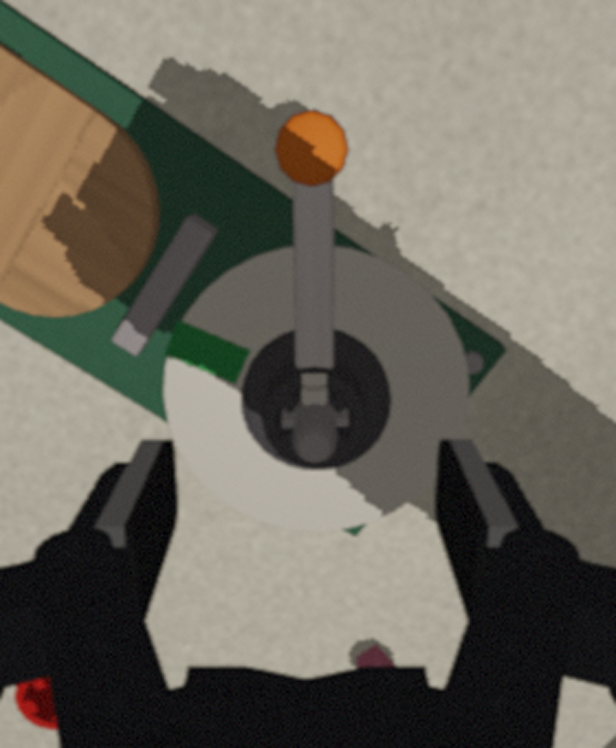

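The lever sits over the splines, with the hub concentric in the flange and the spindle end at crop (315,440). Next is the collar.

jog_arm:
  moves:
    - {"claw": 0.06,"dx": -0.114,"dy": 0.01,"dz": 0.257,"twist": 1.6}
    - {"claw": 0.06,"dx": -0.114,"dy": 0.01,"dz": 0.257,"twist": 1.6}
    - {"claw": 0.06,"dx": -0.114,"dy": 0.01,"dz": 0.257,"twist": 1.6}
    - {"claw": 0.06,"dx": -0.114,"dy": 0.01,"dz": 0.257,"twist": 1.6}
    - {"claw": 0.06,"dx": -0.114,"dy": 0.01,"dz": 0.257,"twist": 1.6}
    - {"claw": 0.06,"dx": -0.114,"dy": 0.01,"dz": 0.257,"twist": 1.6}
    - {"claw": 0.06,"dx": -0.114,"dy": 0.01,"dz": 0.257,"twist": 1.6}
    - {"claw": 0.06,"dx": -0.114,"dy": 0.01,"dz": 0.257,"twist": 1.6}
    - {"claw": 0.06,"dx": -0.114,"dy": 0.01,"dz": 0.257,"twist": 1.6}
    - {"claw": 0.06,"dx": -0.114,"dy": 0.01,"dz": 0.257,"twist": 1.6}
    - {"claw": 0.06,"dx": -0.114,"dy": 0.01,"dz": 0.257,"twist": 1.6}

```text
time: 13.95
tcp_pos: [0.4323, -0.3017, 0.1629]
orientation: [0.683, 0.199, -0.184, -0.679]
wrist_force: [-0.7, 0.4, 0.6]
gripper_width: 0.701
```

```bash
python3 -c "
from h import *
go(.433,-.302,.13,-1.0)"
```

```text
t 13.95 tcp [ 0.4323 -0.3017  0.1629] yaw 0.5485 q1,q6 [-0.62 -1.17] -> dx -0.0002 dy 0.0329 dz -0.0003 twist 1.5485 |F| [-0.7  0.4  0.6]
```

jog_arm:
  moves:
    - {"claw": 0.06,"dx": 0,"dy": 0.033,"dz": 0,"twist": 1.55}
    - {"claw": 0.06,"dx": 0,"dy": 0.033,"dz": 0,"twist": 1.55}
    - {"claw": 0.06,"dx": 0,"dy": 0.033,"dz": 0,"twist": 1.55}
    - {"claw": 0.06,"dx": 0,"dy": 0.033,"dz": 0,"twist": 1.55}
    - {"claw": 0.06,"dx": 0,"dy": 0.033,"dz": 0,"twist": 1.55}
    - {"claw": 0.06,"dx": 0,"dy": 0.033,"dz": 0,"twist": 1.55}
    - {"claw": 0.06,"dx": 0,"dy": 0.033,"dz": 0,"twist": 1.55}
    - {"claw": 0.06,"dx": 0,"dy": 0.033,"dz": 0,"twist": 1.55}
    - {"claw": 0.06,"dx": 0,"dy": 0.033,"dz": 0,"twist": 1.55}
    - {"claw": 0.06,"dx": 0,"dy": 0.033,"dz": 0,"twist": 1.55}
    - {"claw": 0.06,"dx": 0,"dy": 0.033,"dz": 0,"twist": 1.55}
    - {"claw": 0.06,"dx": 0,"dy": 0.033,"dz": 0,"twist": 1.55}

```text
time: 15.15
tcp_pos: [0.4323, -0.3012, 0.1283]
orientation: [-0.616, 0.334, -0.346, 0.624]
wrist_force: [-0.0, 0.5, -0.5]
gripper_width: 0.701
```

```bash
python3 look.py wrist w12
python3 - <<'E'
from h import *
import pickle
im=cv2.imread("pics/w12.png"); o,m=pickle.load(open("pics/w12.pkl","rb")); hsv=cv2.cvtColor(im,cv2.COLOR_BGR2HSV)
T=toolaxes(o); rel=lambda P:(T.T@(P-o["tcp_pos"])).round(4)
k=cv2.inRange(hsv,(105,100,40),(130,255,255)); k[:, :150]=0; k[:,420:]=0
c=max(cv2.findContours(k,0,2)[0],key=cv2.contourArea); print(cv2.boundingRect(c),cv2.minEnclosingCircle(c))
hc=cv2.minEnclosingCircle(c)[0]
print(onz(m,hc,.018),rel(onz(m,hc,.014)))
go(.4331,-.302,.0,-1.0)
E
```

```text
15.15 [ 0.4323 -0.3012  0.1283] [-0.   0.5 -0.5] 0.7011610921935655
(257, 187, 42, 43) ((277.49517822265625, 208.20191955566406), 21.54762840270996)
[ 0.43311331 -0.30174197  0.018     ] [ 0.0011  0.1143 -0.0017]
t 15.2 tcp [ 0.4324 -0.3013  0.1285] yaw -1.0004 q1,q6 [-0.62  0.38] -> dx -0.0002 dy 0.1285 dz -0.0022 twist -0.0004 |F| [0.5 0.3 0.3]
```

View pics/w12.png

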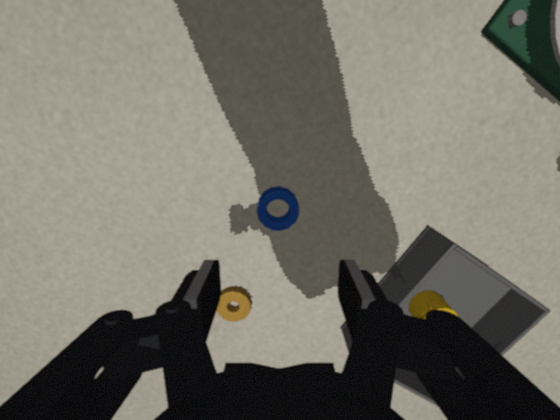

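The wrist view shows the collar at (278,208) with its wide bore, the bush apart at (234,303), and the tray with the cap at lower right. The collar is almost centred.

jog_arm:
  squeeze: 40
  moves:
    - {"claw": 0.06,"dx": 0.001,"dy": 0.05,"dz": -0.001,"twist": 0}
    - {"claw": 0.06,"dx": 0.001,"dy": 0.09,"dz": -0.001,"twist": 0}
    - {"claw": 0.06,"dx": 0.001,"dy": 0.114,"dz": -0.001,"twist": 0}
    - {"claw": 0.06,"dx": 0.001,"dy": 0.12,"dz": -0.001,"twist": 0}
    - {"claw": 0.06,"dx": 0.001,"dy": 0.121,"dz": -0.001,"twist": 0}
    - {"claw": 0.03,"dx": 0.001,"dy": 0.121,"dz": -0.001,"twist": 0}
    - {"claw": 0.03,"dx": 0.001,"dy": 0.121,"dz": -0.001,"twist": 0}
    - {"claw": 0.03,"dx": 0.001,"dy": 0.121,"dz": -0.001,"twist": 0}
    - {"claw": 0.03,"dx": 0.001,"dy": 0.121,"dz": -0.001,"twist": 0}
    - {"claw": 0.03,"dx": 0.001,"dy": 0.121,"dz": -0.001,"twist": 0}

```text
time: 16.2
tcp_pos: [0.4359, -0.3033, 0.0095]
orientation: [-0.616, 0.332, -0.346, 0.625]
wrist_force: [-0.2, -0.3, 6.1]
gripper_width: 0.41
```

```bash
python3 look.py wrist w13; python3 -c "
from h import *
go(.5633,-.0342,.16,-1.0)"
```

```text
16.2 [ 0.4359 -0.3033  0.0095] [-0.2 -0.3  6.1] 0.40970744986172547
t 16.25 tcp [ 0.4359 -0.3033  0.0095] yaw -1.0003 q1,q6 [-0.62  0.38] -> dx -0.1557 dy -0.1475 dz 0.2556 twist -0.0003 |F| [-0.8  1.1  7.5]
```

View pics/w13.png

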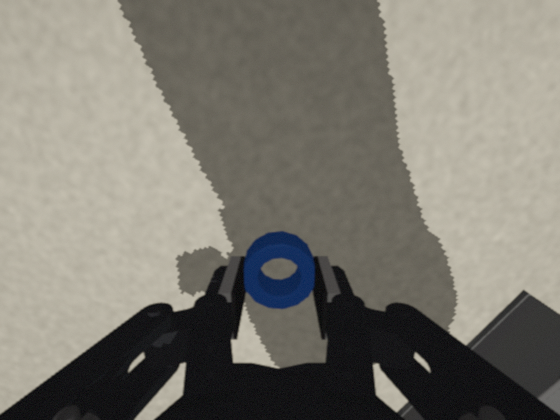

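The collar is gripped, centred at (279,270). Lifting and moving above the spindle.

jog_arm:
  moves:
    - {"claw": 0.03,"dx": 0,"dy": -0.04,"dz": 0,"twist": 0}
    - {"claw": 0.03,"dx": 0,"dy": -0.09,"dz": 0,"twist": 0}
    - {"claw": 0.03,"dx": 0,"dy": -0.13,"dz": 0,"twist": 0}
    - {"claw": 0.03,"dx": -0.156,"dy": -0.145,"dz": 0.256,"twist": 0}
    - {"claw": 0.03,"dx": -0.156,"dy": -0.145,"dz": 0.256,"twist": 0}
    - {"claw": 0.03,"dx": -0.156,"dy": -0.145,"dz": 0.256,"twist": 0}
    - {"claw": 0.03,"dx": -0.156,"dy": -0.145,"dz": 0.256,"twist": 0}
    - {"claw": 0.03,"dx": -0.156,"dy": -0.145,"dz": 0.256,"twist": 0}
    - {"claw": 0.03,"dx": -0.156,"dy": -0.145,"dz": 0.256,"twist": 0}
    - {"claw": 0.03,"dx": -0.156,"dy": -0.145,"dz": 0.256,"twist": 0}
    - {"claw": 0.03,"dx": -0.156,"dy": -0.145,"dz": 0.256,"twist": 0}
    - {"claw": 0.03,"dx": -0.156,"dy": -0.145,"dz": 0.256,"twist": 0}
    - {"claw": 0.03,"dx": -0.156,"dy": -0.145,"dz": 0.256,"twist": 0}

```text
time: 17.55
tcp_pos: [0.5631, -0.0348, 0.1577]
orientation: [-0.616, 0.332, -0.347, 0.624]
wrist_force: [0.7, -0.5, -0.8]
gripper_width: 0.408
```

```bash
python3 look.py wrist w14
python3 - <<'E'
from h import *
import pickle
for tag in ("w14",):
    im=cv2.imread(f"pics/{tag}.png"); o,m=pickle.load(open(f"pics/{tag}.pkl","rb")); hsv=cv2.cvtColor(im,cv2.COLOR_BGR2HSV)
    T=toolaxes(o); rel=lambda P:(T.T@(P-o["tcp_pos"])).round(4)
    k=cv2.inRange(hsv,(105,100,40),(130,255,255)); k[:, :220]=0; k[:,340:]=0
    c=max(cv2.findContours(k,0,2)[0],key=cv2.contourArea); print(cv2.boundingRect(c))
    z=o["tcp_pos"][2]
    for p in [(279.5,270)]: print("collar",rel(onz(m,p,z-.0095+.018)))
    print("axis",rel(np.array([.5633,-.0342,.092])),proj(m,[.5633,-.0342,.092]),proj(m,[.5633,-.0342,.070]))
    crop(im,180,100,380,320,3,"pics/c_w14.png")
E
```

```text
17.55 [ 0.5631 -0.0348  0.1577] [ 0.7 -0.5 -0.8] 0.4081187052382345
(243, 231, 72, 77)
collar [-0.0041 -0.0086 -0.0001]
axis [-0.0013  0.0657 -0.0008] [278.45968033 224.32486537] [277.96204344 214.65737183]
```

View pics/c_w14.png

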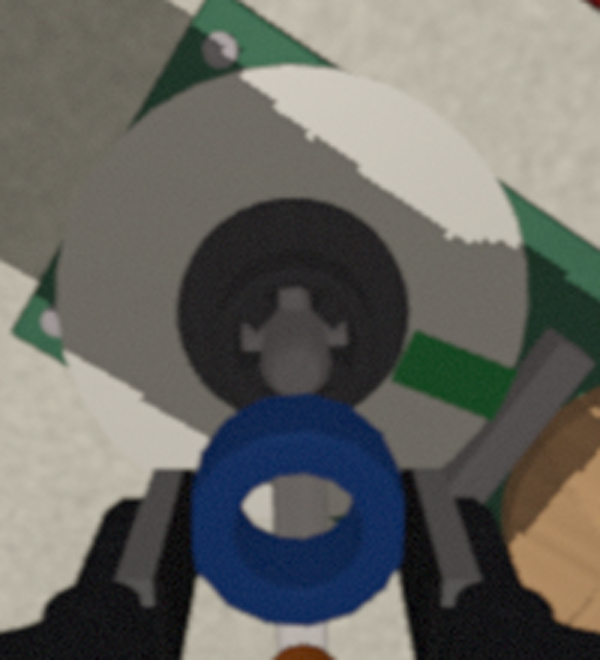

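Run:
```python
from h import *
import pickle
o,m=pickle.load(open("pics/w14.pkl","rb"))
T=toolaxes(o); rel=lambda P:(T.T@(P-o["tcp_pos"])).round(4)
f=lambda u,v:(180+u/3,100+v/3)
def fit(pts,z):
    P=np.array([onz(m,f(*p),z)[:2] for p in pts]); A=np.c_[2*P,np.ones(len(P))]; s=np.linalg.lstsq(A,(P**2).sum(1),rcond=None)[0]
    print(s[:2].round(4),"r",np.sqrt(s[2]+s[:2]@s[:2]).round(4),rel(np.append(s[:2],z)))
print("flange");fit([(178,310),(190,255),(230,212),(293,197),(350,212),(395,258),(408,310),(400,355),(192,362)],.046)
print("dial");fit([(55,270),(75,200),(130,125),(200,82),(290,65),(390,85),(470,140),(515,210),(527,270),(520,340)],.04)
z=o["tcp_pos"][2]+.0085
print("collar top");fit([(190,525),(405,525),(298,622),(240,605),(355,607),(298,430)],z)
print("spindle tip");fit([(263,358),(330,358),(297,397),(275,387),(318,387)],.092)
im=cv2.imread("pics/w14.png"); crop(im,230,180,330,320,5.5,"pics/c_w14b.png")
```

```text
flange
[ 0.5626 -0.0328] r 0.0337 [-0.0035  0.1117 -0.0016]
dial
[ 0.563  -0.0337] r 0.0701 [-0.0026  0.1177 -0.0018]
collar top
[ 0.5625 -0.0345] r 0.0179 [-0.0005 -0.0085 -0.0001]
spindle tip
[ 0.5623 -0.0321] r 0.0082 [-0.0036  0.0657 -0.0005]
```

View pics/c_w14b.png

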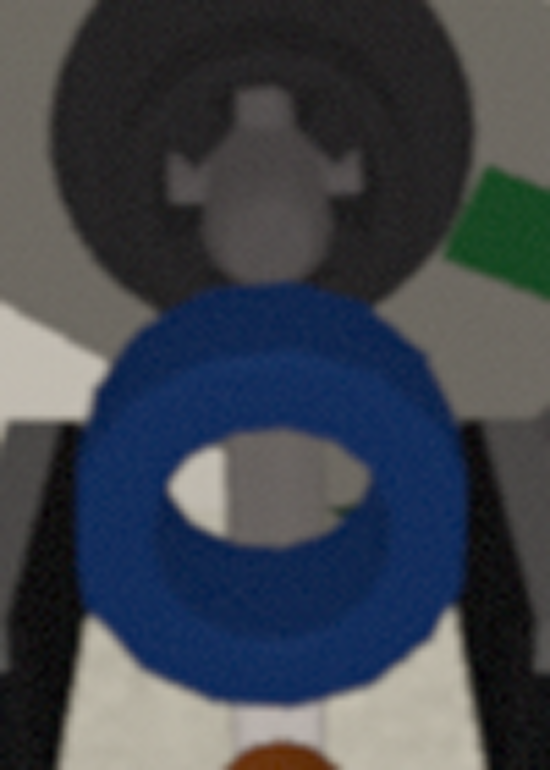

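jog_arm:
  moves:
    - {"claw": 0.03,"dx": -0.003,"dy": 0.02,"dz": -0.001,"twist": 0}
    - {"claw": 0.03,"dx": -0.003,"dy": 0.038,"dz": -0.001,"twist": 0}
    - {"claw": 0.03,"dx": -0.003,"dy": 0.044,"dz": -0.001,"twist": 0}
    - {"claw": 0.03,"dx": -0.003,"dy": 0.044,"dz": -0.001,"twist": 0}

```text
time: 18.0
tcp_pos: [0.5608, -0.0337, 0.1129]
orientation: [-0.616, 0.333, -0.347, 0.624]
wrist_force: [-0.2, 0.2, -1.0]
gripper_width: 0.411
```

```bash
python3 look.py wrist w15; python3 look.py side s15; python3 -c "
from h import *
im=cv2.imread('pics/w15.png'); crop(im,210,160,350,320,5,'pics/c_w15.png')
crop(cv2.imread('pics/s15.png'),270,180,380,262,7,'pics/c_s15.png')"
```

```text
18.0 [ 0.5608 -0.0337  0.1129] [-0.2  0.2 -1. ] 0.41057620684272533
18.05 [ 0.5615 -0.0336  0.1138] [-0.1  0.1 -0.1] 0.4097895359845946
```

View pics/c_w15.png

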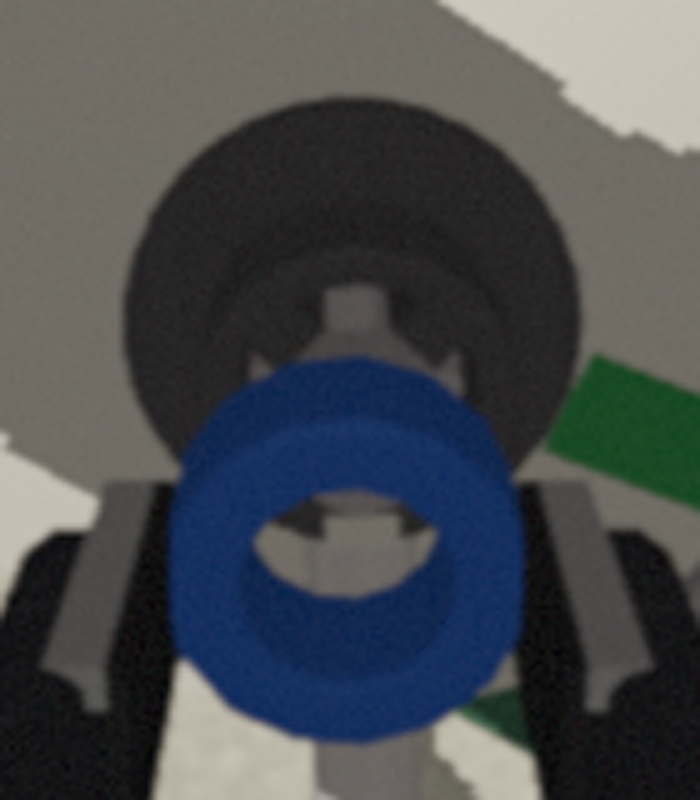

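View pics/c_s15.png

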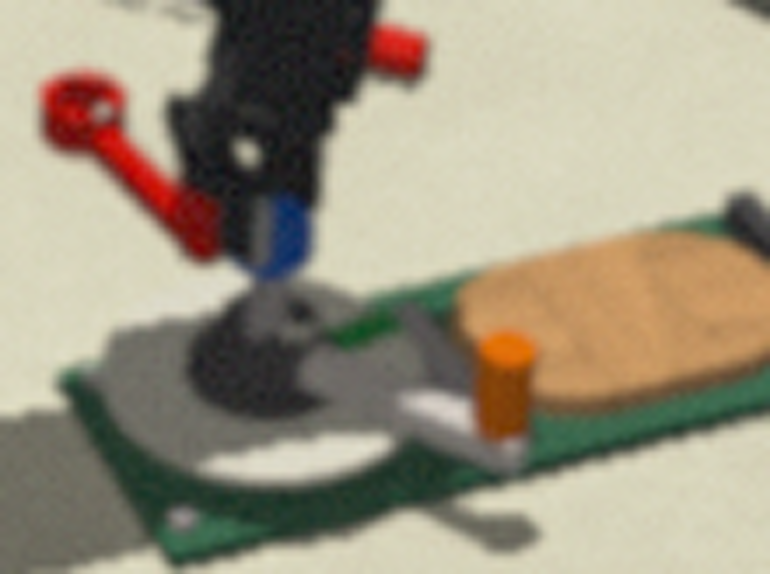

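Run:
```python
from h import *
import pickle
o,m=pickle.load(open("pics/w15.pkl","rb"))
T=toolaxes(o); rel=lambda P:(T.T@(P-o["tcp_pos"])).round(4)
f=lambda u,v:(210+u/5,160+v/5)
def fit(pts,z):
    P=np.array([onz(m,f(*p),z)[:2] for p in pts]); A=np.c_[2*P,np.ones(len(P))]; s=np.linalg.lstsq(A,(P**2).sum(1),rcond=None)[0]
    print(s[:2].round(4),"r",np.sqrt(s[2]+s[:2]@s[:2]).round(4),rel(np.append(s[:2],z)))
print("flange");fit([(125,320),(150,220),(215,140),(350,96),(480,135),(550,215),(580,320),(560,400),(140,400)],.046)
z=o["tcp_pos"][2]
print("collar top");fit([(170,570),(525,570),(347,743),(240,700),(455,700),(347,418)],z+.0085)
print("bore top");fit([(243,580),(455,580),(349,490),(349,684),(280,655),(420,655)],z+.0085)
print("bore bottom far",rel(onz(m,f(349,600),z-.0095)))
print("tip far",rel(onz(m,f(350,513),.092)))
print("spline end far r14 dir? wide spline:",rel(onz(m,f(360,518),.068)))
im=cv2.imread("pics/w15.png"); g=cv2.convertScaleAbs(im,alpha=1.6,beta=10); crop(g,250,205,310,290,9,"pics/c_w15b.png")
```

```text
flange
[ 0.5625 -0.0329] r 0.0335 [-0.0006  0.0669  0.0006]
collar top
[ 0.5605 -0.0335] r 0.0178 [-0.0002 -0.0085 -0.    ]
bore top
[ 0.5609 -0.0338] r 0.0107 [ 0.0002 -0.0085  0.0001]
bore bottom far [0.0121 0.0096 0.0001]
tip far [0.0069 0.021  0.0002]
spline end far r14 dir? wide spline: [0.02   0.0452 0.0017]
```

View pics/c_w15b.png

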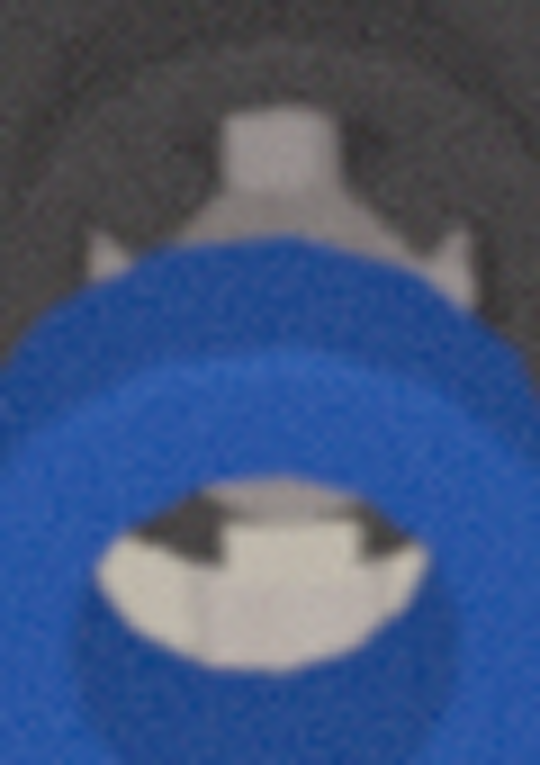

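In the enlarged crop the spindle tip shows inside the bore, about 1 mm to the right (+z) of the collar centre. I'll shift 1 mm and lower.

jog_arm:
  moves:
    - {"claw": 0.03,"dx": 0,"dy": 0.003,"dz": 0.001,"twist": 0}
    - {"claw": 0.03,"dx": 0,"dy": 0.01,"dz": 0.001,"twist": 0}
    - {"claw": 0.03,"dx": 0,"dy": 0.017,"dz": 0.001,"twist": 0}
    - {"claw": 0.03,"dx": 0,"dy": 0.021,"dz": 0.001,"twist": 0}
    - {"claw": 0.03,"dx": 0,"dy": 0.021,"dz": 0.001,"twist": 0}

```text
time: 18.6
tcp_pos: [0.5626, -0.0328, 0.0923]
orientation: [-0.616, 0.333, -0.347, 0.624]
wrist_force: [-0.2, -0.2, -1.0]
gripper_width: 0.411
```

```bash
python3 look.py wrist w16; python3 -c "
from h import *
im=cv2.imread('pics/w16.png'); g=cv2.convertScaleAbs(im,alpha=1.6,beta=10); crop(g,220,180,340,320,5,'pics/c_w16.png')
go(.561,-.033,.0795); print(bot.get_obs()['moment'])"
```

```text
18.6 [ 0.5626 -0.0328  0.0923] [-0.2 -0.2 -1. ] 0.4105269108346158
t 18.65 tcp [ 0.5629 -0.0329  0.0929] yaw -1.003 q1,q6 [-0.06  0.94] -> dx -0.0011 dy 0.0133 dz -0.0019 twist 0.0000 |F| [ 0.1 -0.1 -0.8]
[ 0.03258489 -0.00349137  0.00721496]
```

View pics/c_w16.png

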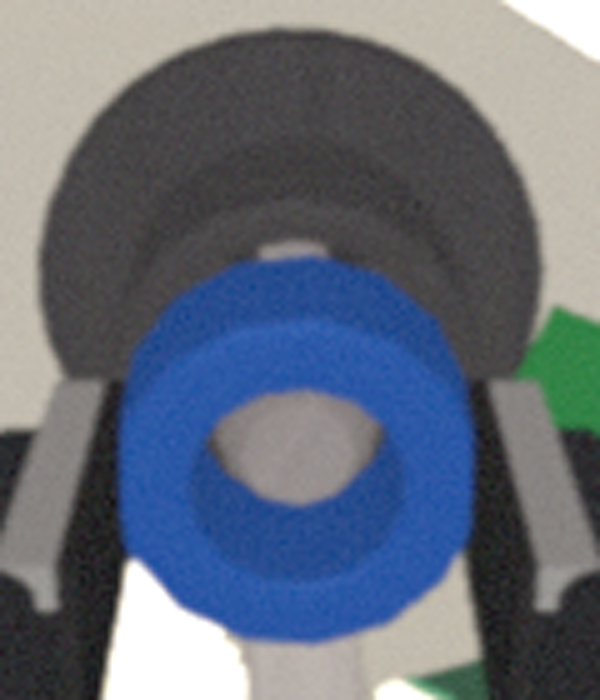

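The spindle is inside the collar bore and force-free. I'll continue to the hub.

jog_arm:
  moves:
    - {"claw": 0.03,"dx": 0,"dy": 0.005,"dz": 0,"twist": 0}
    - {"claw": 0.03,"dx": 0,"dy": 0.01,"dz": 0,"twist": 0}
    - {"claw": 0.03,"dx": 0,"dy": 0.014,"dz": 0,"twist": 0}
    - {"claw": 0.03,"dx": 0,"dy": 0.014,"dz": 0,"twist": 0}

```text
time: 19.05
tcp_pos: [0.5632, -0.0329, 0.0795]
orientation: [-0.616, 0.332, -0.347, 0.624]
wrist_force: [-2.3, 0.5, 5.9]
gripper_width: 0.412
```

```bash
python3 -c "
from h import *
go(.561,-.033,.0795); print(bot.get_obs()['moment'])"
```

```text
t 19.05 tcp [ 0.5632 -0.0329  0.0795] yaw -1.003 q1,q6 [-0.06  0.94] -> dx -0.0011 dy -0.0001 dz -0.0020 twist 0.0000 |F| [-2.3  0.5  5.9]
[0.03849701 0.54041281 0.02057153]
```

The collar is down on the hub at 0.0795, as expected, with about 7 N contact. Releasing and going up.

jog_arm:
  moves:
    - {"claw": 0.055,"dx": 0,"dy": -0.001,"dz": 0,"twist": 0}
    - {"claw": 0.055,"dx": 0,"dy": -0.001,"dz": 0,"twist": 0}
    - {"claw": 0.055,"dx": 0,"dy": -0.001,"dz": 0,"twist": 0}
    - {"claw": 0.055,"dx": 0,"dy": -0.03,"dz": 0,"twist": 0}
    - {"claw": 0.06,"dx": 0,"dy": -0.08,"dz": 0,"twist": 0}
    - {"claw": 0.06,"dx": 0,"dy": -0.1,"dz": 0,"twist": 0}
    - {"claw": 0.06,"dx": 0,"dy": -0.1,"dz": 0,"twist": 0}

```text
time: 19.75
tcp_pos: [0.5627, -0.0329, 0.1832]
orientation: [-0.615, 0.33, -0.349, 0.625]
wrist_force: [-0.2, -0.1, 0.8]
gripper_width: 0.702
```

```bash
python3 look.py wrist w17; python3 look.py side s17; python3 -c "
from h import *
crop(cv2.imread('pics/s17.png'),270,180,380,262,7,'pics/c_s17.png')"
```

```text
19.75 [ 0.5627 -0.0329  0.1832] [-0.2 -0.1  0.8] 0.7022174755202634
19.8 [ 0.5618 -0.0329  0.1809] [-0.6  0.  -0.6] 0.6996067141634997
```

View pics/w17.png

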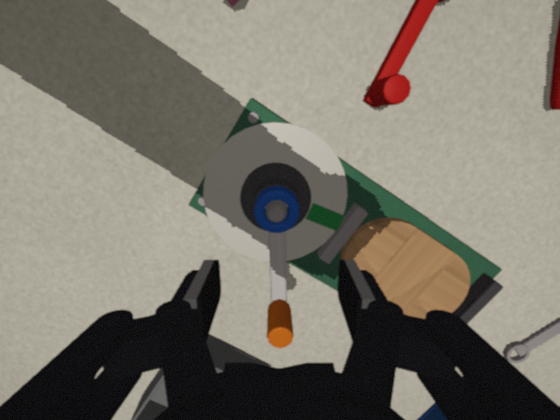

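View pics/c_s17.png

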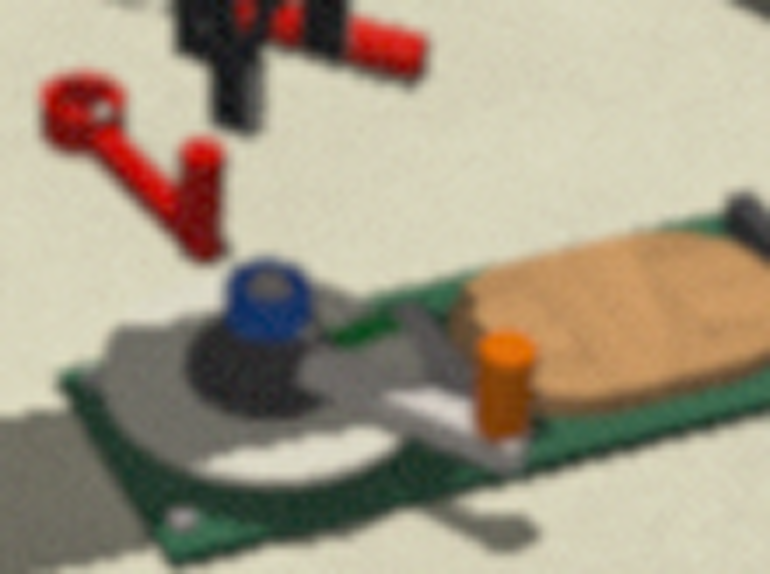

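The wrist and side views both show the blue collar sitting on the hub, with the spindle end through it. Handle is at about (280,323). I'll measure the handle for the swing.

Run:
```python
from h import *
import pickle
im=cv2.imread("pics/w17.png"); o,m=pickle.load(open("pics/w17.pkl","rb")); hsv=cv2.cvtColor(im,cv2.COLOR_BGR2HSV)
k=cv2.inRange(hsv,(5,120,60),(20,255,255)); k[:,:255]=0;k[:,305:]=0;k[:290]=0;k[355:]=0
c=max(cv2.findContours(k,0,2)[0],key=cv2.contourArea); x,y,w,h=cv2.boundingRect(c); print(x,y,w,h)
top=(x+w/2, y+h-w/2*1.0); print(top)
H=onz(m,top,.106); print(H); ax=np.array([.563,-.0335]); v=H[:2]-ax; print(np.arctan2(v[1],v[0]),np.linalg.norm(v))
im2=cv2.imread("pics/s17.png"); ms=pickle.load(open("pics/s17.pkl","rb"))[1]
Hs=onz(ms,(270+506/7,180+347/7),.106); print("side",Hs)
go(*H[:2],.078)
```

```text
268 300 25 48
(280.5, 335.5)
[ 0.62376221 -0.12308423  0.106     ]
-0.9748042326942088 0.10824685169966204
side [ 0.6224701  -0.12642847  0.106     ]
t 19.85 tcp [ 0.5609 -0.0328  0.1793] yaw -1.0029 q1,q6 [-0.06  0.94] -> dx 0.1085 dy 0.1028 dz 0.0023 twist 0.0000 |F| [-0.2 -0.5  0.1]
```

jog_arm:
  squeeze: 25
  moves:
    - {"claw": 0.06,"dx": 0.05,"dy": 0,"dz": 0.003,"twist": 0}
    - {"claw": 0.06,"dx": 0.1,"dy": 0,"dz": 0.003,"twist": 0}
    - {"claw": 0.06,"dx": 0.11,"dy": 0.01,"dz": 0.003,"twist": 0}
    - {"claw": 0.06,"dx": 0.11,"dy": 0.05,"dz": 0.003,"twist": 0}
    - {"claw": 0.06,"dx": 0.11,"dy": 0.09,"dz": 0.003,"twist": 0}
    - {"claw": 0.06,"dx": 0.11,"dy": 0.1,"dz": 0.003,"twist": 0}
    - {"claw": 0.06,"dx": 0.11,"dy": 0.1,"dz": 0.003,"twist": 0}
    - {"claw": 0.015,"dx": 0.11,"dy": 0.1,"dz": 0.003,"twist": 0}
    - {"claw": 0.015,"dx": 0.11,"dy": 0.1,"dz": 0.003,"twist": 0}
    - {"claw": 0.015,"dx": 0.11,"dy": 0.1,"dz": 0.003,"twist": 0}
    - {"claw": 0.015,"dx": 0.11,"dy": 0.1,"dz": 0.003,"twist": 0}
    - {"claw": 0.015,"dx": 0.11,"dy": 0.1,"dz": 0.003,"twist": 0}
    - {"claw": 0.015,"dx": 0.11,"dy": 0.1,"dz": 0.003,"twist": 0}

```text
time: 21.15
tcp_pos: [0.6263, -0.1246, 0.0822]
orientation: [-0.616, 0.331, -0.349, 0.624]
wrist_force: [3.1, -3.1, 4.5]
gripper_width: 0.269
```

```bash
python3 look.py wrist w18
cat > arc.py <<'E'
from h import *
import sys
o=bot.get_obs(); T=toolaxes(o); p=o["tcp_pos"]; ax=np.array([.563,-.0337]); v=p[:2]-ax
a0=np.arctan2(v[1],v[0]); r=np.linalg.norm(v); go(*p); print("a0",a0,"r",r,o["gripper_width"],o["moment"].round(2))
end=float(sys.argv[1]); n=int(sys.argv[2])
for a in np.linspace(a0,end,n+1)[1:]:
    q=np.array([ax[0]+r*np.cos(a),ax[1]+r*np.sin(a),p[2]]); d=T.T@(q-p)
    print("dx %.3f dz %.3f twist %.3f"%(d[0],d[2],-(a-a0)))
E
python3 arc.py 0.2 14
```

```text
21.15 [ 0.6263 -0.1246  0.0822] [ 3.1 -3.1  4.5] 0.26903790507270037
t 21.2 tcp [ 0.6263 -0.1247  0.0821] yaw -1.0034 q1,q6 [-0.2   0.81] -> dx 0.0000 dy 0.0000 dz 0.0000 twist 0.0000 |F| [ 3.8 -3.4  4. ]
a0 -0.9626827202574549 r 0.11085039919019085 0.26607664825619093 [-0.67 -0.64 -0.05]
dx -0.001 dz 0.009 twist -0.083
dx -0.002 dz 0.018 twist -0.166
dx -0.005 dz 0.027 twist -0.249
dx -0.008 dz 0.036 twist -0.332
dx -0.011 dz 0.044 twist -0.415
dx -0.016 dz 0.052 twist -0.498
dx -0.021 dz 0.060 twist -0.581
dx -0.026 dz 0.067 twist -0.664
dx -0.033 dz 0.074 twist -0.747
dx -0.039 dz 0.080 twist -0.830
dx -0.047 dz 0.086 twist -0.914
dx -0.054 dz 0.091 twist -0.997
dx -0.062 dz 0.095 twist -1.080
dx -0.071 dz 0.099 twist -1.163
```

View pics/w18.png

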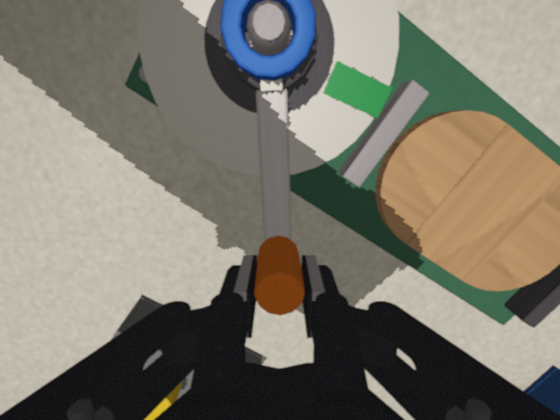

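The handle is gripped at (279,285) and the lever arm runs up to the collar at (268,22). I'll start the counter-clockwise swing.

jog_arm:
  moves:
    - {"claw": 0.015,"dx": -0.001,"dy": 0,"dz": 0.009,"twist": -0.083}
    - {"claw": 0.015,"dx": -0.002,"dy": 0,"dz": 0.018,"twist": -0.166}
    - {"claw": 0.015,"dx": -0.005,"dy": 0,"dz": 0.027,"twist": -0.249}
    - {"claw": 0.015,"dx": -0.008,"dy": 0,"dz": 0.036,"twist": -0.332}
    - {"claw": 0.015,"dx": -0.011,"dy": 0,"dz": 0.044,"twist": -0.415}
    - {"claw": 0.015,"dx": -0.016,"dy": 0,"dz": 0.052,"twist": -0.498}
    - {"claw": 0.015,"dx": -0.016,"dy": 0,"dz": 0.052,"twist": -0.498}

```text
time: 21.9
tcp_pos: [0.6617, -0.0822, 0.0827]
orientation: [-0.683, 0.167, -0.186, 0.687]
wrist_force: [2.0, 0.7, 2.5]
gripper_width: 0.268
```

```bash
python3 look.py wrist w19; python3 arc.py 0.2 8
```

```text
21.9 [ 0.6617 -0.0822  0.0827] [2.  0.7 2.5] 0.26776831266153706
t 21.95 tcp [ 0.6615 -0.0826  0.0827] yaw -0.5062 q1,q6 [-0.13  0.38] -> dx 0.0000 dy 0.0000 dz 0.0000 twist 0.0000 |F| [ 1.1 -0.   1.8]
a0 -0.4606821258429502 r 0.10995329016034182 0.27226188072691304 [ 0.13 -0.19 -0.02]
dx -0.001 dz 0.009 twist -0.083
dx -0.002 dz 0.018 twist -0.165
dx -0.005 dz 0.027 twist -0.248
dx -0.008 dz 0.035 twist -0.330
dx -0.011 dz 0.044 twist -0.413
dx -0.016 dz 0.052 twist -0.496
dx -0.021 dz 0.059 twist -0.578
dx -0.026 dz 0.066 twist -0.661
```

View pics/w19.png

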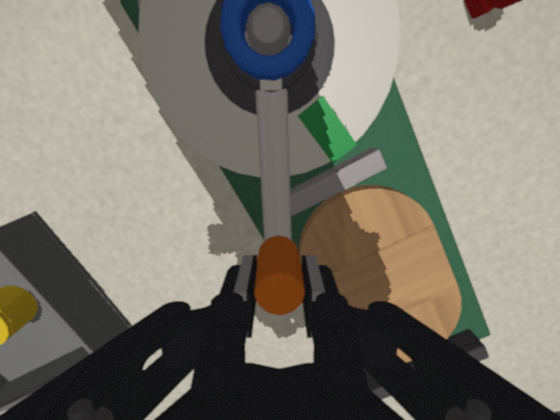

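The lever follows well, with low forces. Continuing.

jog_arm:
  moves:
    - {"claw": 0.015,"dx": -0.001,"dy": 0,"dz": 0.009,"twist": -0.083}
    - {"claw": 0.015,"dx": -0.002,"dy": 0,"dz": 0.018,"twist": -0.165}
    - {"claw": 0.015,"dx": -0.005,"dy": 0,"dz": 0.027,"twist": -0.248}
    - {"claw": 0.015,"dx": -0.008,"dy": 0,"dz": 0.035,"twist": -0.33}
    - {"claw": 0.015,"dx": -0.011,"dy": 0,"dz": 0.044,"twist": -0.413}
    - {"claw": 0.015,"dx": -0.016,"dy": 0,"dz": 0.052,"twist": -0.496}
    - {"claw": 0.015,"dx": -0.021,"dy": 0,"dz": 0.059,"twist": -0.578}
    - {"claw": 0.015,"dx": -0.025,"dy": 0,"dz": 0.065,"twist": -0.65}
    - {"claw": 0.015,"dx": -0.025,"dy": 0,"dz": 0.065,"twist": -0.65}

```text
time: 22.85
tcp_pos: [0.6713, -0.0129, 0.0832]
orientation: [0.706, 0.06, -0.041, -0.705]
wrist_force: [4.2, 1.0, 1.3]
gripper_width: 0.268
```

```bash
python3 look.py wrist w20; python3 arc.py 0.2 1
```

```text
22.85 [ 0.6713 -0.0129  0.0832] [4.2 1.  1.3] 0.26817497405045426
t 22.9 tcp [ 0.6714 -0.0133  0.0831] yaw 0.1417 q1,q6 [-0.02 -0.16] -> dx 0.0000 dy 0.0000 dz 0.0000 twist 0.0000 |F| [3.2 0.6 2.6]
a0 0.18636630450414454 r 0.1102884739484808 0.27084565045588227 [ 0.48 -0.55 -0.07]
dx -0.000 dz 0.002 twist -0.014
```

View pics/w20.png

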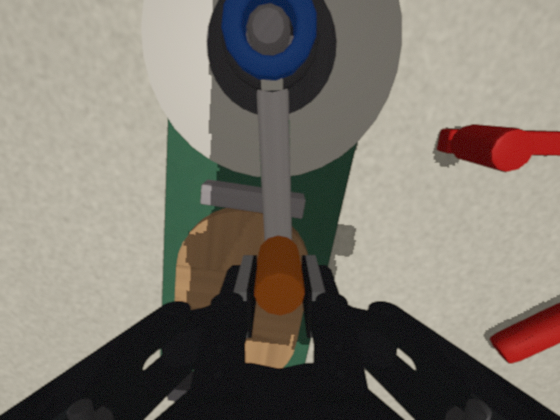

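The arm now covers the green patch completely at about (273,125). Releasing and retreating upward to check.

jog_arm:
  moves:
    - {"claw": 0.06,"dx": 0,"dy": 0,"dz": 0,"twist": 0}
    - {"claw": 0.06,"dx": 0,"dy": 0,"dz": 0,"twist": 0}
    - {"claw": 0.06,"dx": 0,"dy": 0,"dz": 0,"twist": 0}
    - {"claw": 0.06,"dx": 0,"dy": 0,"dz": 0,"twist": 0}
    - {"claw": 0.06,"dx": 0,"dy": -0.04,"dz": 0,"twist": 0}
    - {"claw": 0.06,"dx": 0,"dy": -0.09,"dz": 0,"twist": 0}
    - {"claw": 0.06,"dx": -0.05,"dy": -0.12,"dz": 0,"twist": 0}
    - {"claw": 0.06,"dx": -0.08,"dy": -0.13,"dz": 0,"twist": 0}
    - {"claw": 0.06,"dx": -0.08,"dy": -0.13,"dz": 0,"twist": 0}

```text
time: 23.8
tcp_pos: [0.5862, -0.0252, 0.2146]
orientation: [0.706, 0.061, -0.039, -0.704]
wrist_force: [-0.2, 0.4, 0.2]
gripper_width: 0.704
```

```bash
python3 look.py wrist w21; python3 look.py side s21; python3 -c "
from h import *
crop(cv2.imread('pics/w21.png'),170,80,380,380,2,'pics/c_w21.png')
crop(cv2.imread('pics/s21.png'),250,170,450,320,4,'pics/c_s21.png')"
```

```text
23.8 [ 0.5862 -0.0252  0.2146] [-0.2  0.4  0.2] 0.7041158525153038
23.85 [ 0.5877 -0.025   0.213 ] [ 0.1  0.8 -0.1] 0.7065836890486004
```

View pics/c_w21.png

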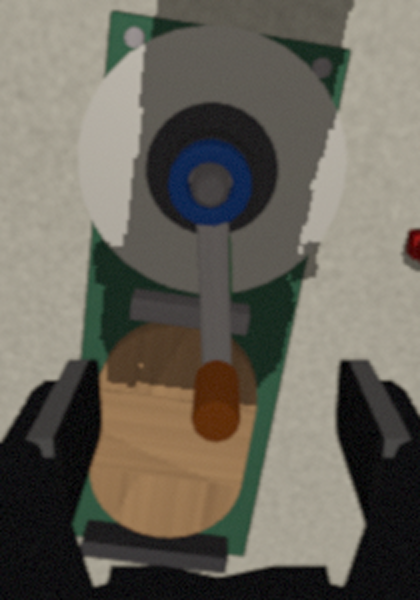

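View pics/c_s21.png

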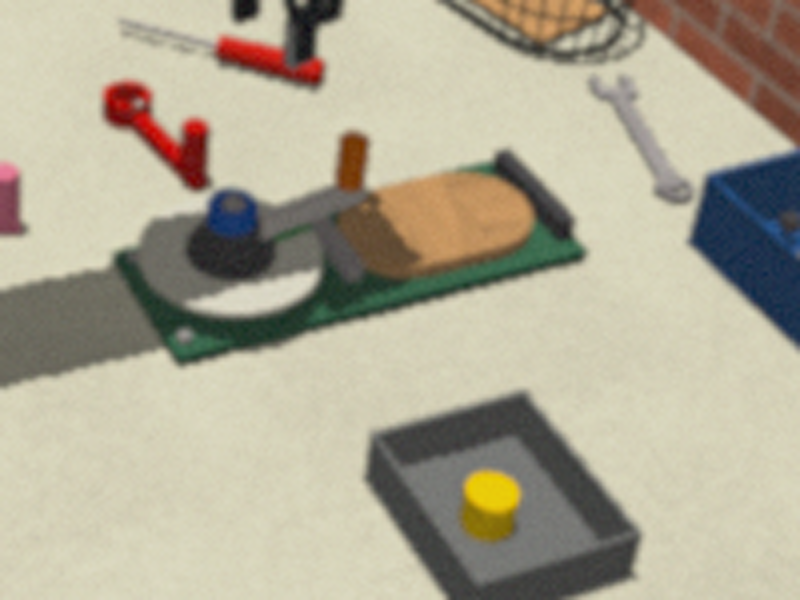

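Run:
```python
from h import *
import pickle
o,m=pickle.load(open("pics/w21.pkl","rb")); f=lambda u,v:(170+u/2,80+v/2)
a,b=[onz(m,f(*p),.012) for p in [(112,10),(350,48)]]; d=(b-a); print("fix y-edge yaw",np.arctan2(d[1],d[0])+np.pi/2, np.linalg.norm(d))
a,b=[onz(m,f(*p),.012) for p in [(350,48),(243,555)]]; d=(b-a); print("fix x-edge yaw",np.arctan2(d[1],d[0]))
a,b=[onz(m,f(*p),.062) for p in [(213.5,230),(217,355)]]; d=(b-a); print("arm yaw",np.arctan2(d[1],d[0]),np.linalg.norm(d))
H=onz(m,f(216,418),.106); c=onz(m,f(211,185),.092); d=H-c; print("handle-tip yaw",np.arctan2(d[1],d[0]),np.linalg.norm(d[:2]),H,c)
```

```text
fix y-edge yaw 3.1342318602686356 0.12698766828088268
fix x-edge yaw -0.010306978748639057
arm yaw 0.1651073004257616 0.07009830095617092
handle-tip yaw 0.16046707757282636 0.10966365879566149 [ 0.66875839 -0.0157875   0.106     ] [ 0.5605036  -0.03330948  0.092     ]
```

Arm yaw reads 0.16–0.19 against about 0.17 for the patch's middle, so it is on the patch. Because of the spline play, the spindle itself trails the lever by up to about 0.08. I'll regrip the handle and nudge about 0.03 rad further, so both end up within the patch.

```bash
python3 -c "
from h import *
go(.6714,-.0135,.215); go(.6714,-.0135,.082,.17)"
```

```text
t 23.9 tcp [ 0.5885 -0.0248  0.2117] yaw 0.141 q1,q6 [-0.04 -0.18] -> dx 0.0837 dy -0.0008 dz -0.0005 twist 0.0000 |F| [ 0.8 -0.3 -0.3]
t 23.9 tcp [ 0.5885 -0.0248  0.2117] yaw 0.141 q1,q6 [-0.04 -0.18] -> dx 0.0798 dy 0.1321 dz 0.0001 twist -0.0290 |F| [ 0.8 -0.3 -0.3]
```

jog_arm:
  squeeze: 25
  moves:
    - {"claw": 0.06,"dx": 0.05,"dy": 0,"dz": 0,"twist": -0.03}
    - {"claw": 0.06,"dx": 0.08,"dy": 0.01,"dz": 0,"twist": -0.03}
    - {"claw": 0.06,"dx": 0.08,"dy": 0.05,"dz": 0,"twist": -0.03}
    - {"claw": 0.06,"dx": 0.08,"dy": 0.1,"dz": 0,"twist": -0.03}
    - {"claw": 0.06,"dx": 0.08,"dy": 0.128,"dz": 0,"twist": -0.03}
    - {"claw": 0.06,"dx": 0.08,"dy": 0.13,"dz": 0,"twist": -0.03}
    - {"claw": 0.015,"dx": 0.08,"dy": 0.13,"dz": 0,"twist": -0.03}
    - {"claw": 0.015,"dx": 0.08,"dy": 0.13,"dz": 0,"twist": -0.03}
    - {"claw": 0.015,"dx": 0.08,"dy": 0.13,"dz": 0,"twist": -0.03}
    - {"claw": 0.015,"dx": 0.08,"dy": 0.13,"dz": 0,"twist": -0.03}
    - {"claw": 0.015,"dx": 0.08,"dy": 0.13,"dz": 0,"twist": -0.03}
    - {"claw": 0.015,"dx": 0.08,"dy": 0.13,"dz": 0,"twist": -0.03}

```text
time: 25.1
tcp_pos: [0.6734, -0.0136, 0.0861]
orientation: [0.706, 0.073, -0.048, -0.703]
wrist_force: [5.6, -0.1, 4.6]
gripper_width: 0.266
```

```bash
python3 arc.py 0.22 1
```

```text
t 25.1 tcp [ 0.6734 -0.0136  0.0861] yaw 0.1711 q1,q6 [-0.02 -0.19] -> dx 0.0000 dy 0.0000 dz 0.0000 twist 0.0000 |F| [ 5.6 -0.1  4.6]
a0 0.17974941521049873 r 0.11220599881877164 0.266410707241623 [-0.11 -1.    0.02]
dx -0.000 dz 0.005 twist -0.040
```

jog_arm:
  moves:
    - {"claw": 0.015,"dx": 0,"dy": 0,"dz": 0.002,"twist": -0.02}
    - {"claw": 0.015,"dx": 0,"dy": 0,"dz": 0.004,"twist": -0.035}
    - {"claw": 0.015,"dx": 0,"dy": 0,"dz": 0.004,"twist": -0.035}
    - {"claw": 0.015,"dx": 0,"dy": 0,"dz": 0.004,"twist": -0.035}
    - {"claw": 0.06,"dx": 0,"dy": 0,"dz": 0.004,"twist": -0.035}
    - {"claw": 0.06,"dx": 0,"dy": 0,"dz": 0.004,"twist": -0.035}
    - {"claw": 0.06,"dx": 0,"dy": 0,"dz": 0.004,"twist": -0.035}
    - {"claw": 0.06,"dx": 0,"dy": 0,"dz": 0.004,"twist": -0.035}
    - {"claw": 0.06,"dx": 0,"dy": -0.04,"dz": 0.004,"twist": -0.035}
    - {"claw": 0.06,"dx": 0,"dy": -0.09,"dz": 0.004,"twist": -0.035}
    - {"claw": 0.06,"dx": -0.05,"dy": -0.12,"dz": 0.004,"twist": -0.035}
    - {"claw": 0.06,"dx": -0.08,"dy": -0.13,"dz": 0.004,"twist": -0.035}
    - {"claw": 0.06,"dx": -0.08,"dy": -0.13,"dz": 0.004,"twist": -0.035}

```text
time: 26.4
tcp_pos: [0.5871, -0.0238, 0.217]
orientation: [0.705, 0.086, -0.059, -0.702]
wrist_force: [-0.2, -0.0, 0.1]
gripper_width: 0.699
```

```bash
python3 look.py wrist w22; python3 look.py side s22;python3 look.py top t22; python3 -c "
from h import *
crop(cv2.imread('pics/w22.png'),170,80,380,380,2,'pics/c_w22.png')"
```

```text
26.4 [ 0.5871 -0.0238  0.217 ] [-0.2 -0.   0.1] 0.6991003436307591
26.45 [ 0.5886 -0.0235  0.2154] [ 0.5 -0.7 -0. ] 0.7031832816261515
26.5 [ 0.5894 -0.0234  0.2141] [-0.   1.1 -0.8] 0.7029716505317871
```

View pics/c_w22.png

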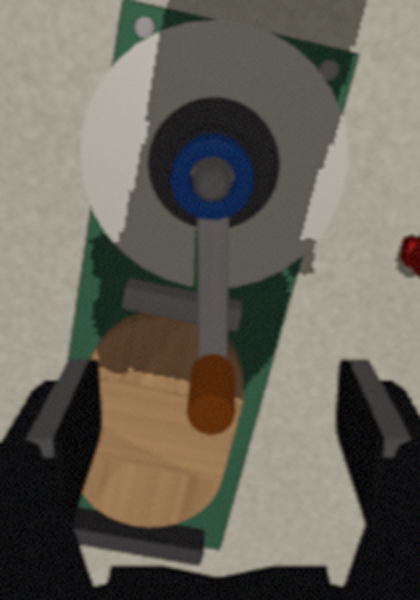

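View pics/s22.png

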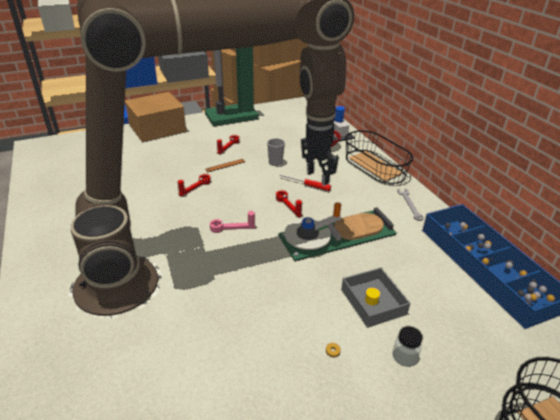

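View pics/t22.png

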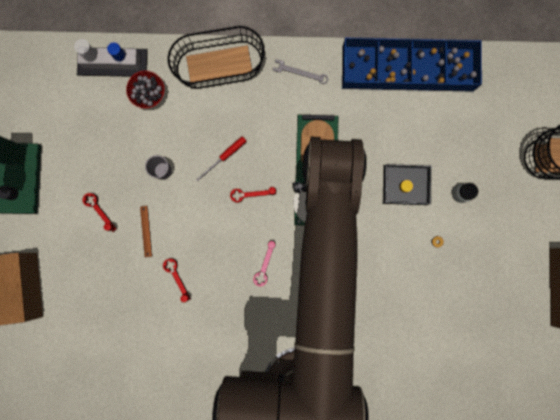

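The final wrist crop shows a thin green sliver left of the arm at (197,250), so the arm lies along the patch, slightly counter-clockwise of centre to take up the play. The collar is on the hub at (212,178). The side view shows the cap in the tray at (373,296), and the bystanders are where they were. The gripper is clear and force-free.

Run:
```python
from h import *
import pickle
o,m=pickle.load(open("pics/w22.pkl","rb")); f=lambda u,v:(170+u/2,80+v/2)
a,b=[onz(m,f(*p),.062) for p in [(213,222),(212.5,350)]]; d=b-a; print("arm yaw",np.arctan2(d[1],d[0]))
print(bot.job_done())
```

```text
arm yaw 0.19869052417219288
the job is handed in; nothing more can be done
None
```

I finished all the steps in the order asked and handed the job in at about 26.5 s of the 72 s allowed.

- **Cap:** it stands in the grey tray, seen in both the side and top views.
- **Lever:** it went over the splines with almost no force and seated at the expected height, with about 12 N of contact.
- **Collar:** it slid over the spindle end onto the hub, also at the expected height, with about 7 N of contact.
- **Swing:** I swung the lever counter-clockwise by its handle, let go and checked. I then regripped and nudged it about 0.03 rad further, because the spindle lags the lever through the spline play.

**Last checks:** the arm points at about 0.20 rad, against about 0.17 rad for the middle of the green patch, which reaches about 0.13 rad either side. A thin strip of green shows beside the arm. The gripper was clear of everything, and in the last side and top views the other bench items looked unmoved.

**Not confirmed:** I could not see the spindle's own angle, because the lever and collar hide the spline. I expect it to trail the lever by up to about 0.08 rad, which is still within the patch. My angle readings differed by about 0.02 rad between methods.

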